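Load a stage plate in the tilted stand and stamp it

TASK

Put the aluminium stage plate into the sloping marking stand: its plain edge, the one far from the grip rib, tucked under the overhanging lip at the low end and the plate lying flat in its pocket, and let go of it. Then take the hand stamp and press it squarely onto the ring marked on the plate, until its spring foot has gone in by more than half its travel; hold the press for about half a second and lift it straight off without sliding. Stand the stamp upright in its round rest again and leave the other things where they are.

Things in the scene. Friction and masses are not known exactly. Their poses are not given: they have to be found in the camera images.
- bed: Pocket of the fixed dark steel stand. Origin: centre of its floor, 70 mm above the table; x up the slope, roughly towards the robot; y across, z square out of the floor. Floor slopes 25 degrees, low end (with the lip) away from the robot. Pocket 136 (x) x 96 mm (y): 6 mm longer and wider than the plate. Side walls 8 mm thick, 7 high; rim at the upper end 10 mm thick, 4 high. Lip at the low end: see lip.
- lip (a point): Middle of the free edge of the overhanging lip, on its underside; bed's axes. It lies at x = -54 mm, 11 mm above the pocket floor. The lip is bright steel, 5 mm thick and overhangs 14 mm, back to the foot wall that ends the pocket at x = -68 mm.
- plate: Loose aluminium plate, 130 (x) x 90 (y) x 5 mm, about 0.22 kg, flat on the table left or right of the stand. Origin: centre of its underside; z out of its top. A grip rib stands on it, running across: 12 mm thick (x), 60 long (y), 30 high above the plate's top, its middle at x = +30 mm. The plain -x edge goes under the lip, so that the rib is in the upper half.
- plate_under (a point): Centre of the plate's underside, with the plate's axes. When seated it lies within a few mm of the origin of bed, axes parallel to bed's.
- plate_grip (a point): Centre of the plate's grip rib, 20 mm above the plate's underside and 30 mm towards +x from the plate's centre; the plate's axes.
- plate_mark (a point): Centre of the dark ring (40 mm across) drawn on the plate's top face, 25 mm towards -x from the plate's centre; the plate's axes.
- stamp: Hand stamp, 102 mm tall, about 0.25 kg: black square handle 28 x 28 mm from 32 to 100 mm above the stamp's underside, steel collar 38 mm across (26 to 34 mm up), and a steel foot 34 mm across that slides up towards the handle against a spring. Origin: centre of the foot's underside when the spring is out; z up along the handle. Starts upright in its rest.
- stamp_grip (a point): Centre of the stamp's handle, 70 mm above the stamp's underside (spring out); the stamp's axes, x and y square to the handle's sides.
- stamp_face (a point): Centre of the flat underside of the stamp's foot; the stamp's axes.
- stamp_foot (a joint): How far the stamp's foot has been pushed in, m: 0 out, 0.012 fully in. The spring takes 3 N to start and 10 N fully in.
- rest: Round grey dish fixed to the table, 80 mm across, in which the stamp stands. Origin: centre of its underside. Inner floor 5 mm above the table, rim 10 mm above the table, 70 mm across inside.
- dishes_mid (a point): Bystander: centre of a stack of three clear lidded dishes, 94 mm across, 43 mm tall.
- bottle_mid (a point): Bystander: centre of an amber bottle, 60 mm across, 120 mm tall.
- tipbox_mid (a point): Bystander: centre of a white and grey pipette tip box, 80 x 120 x 62 mm.
Not all that is in view belongs to the job. What is shaped like the plate but green or pink is not meant.

How it is judged:
By the outcome, as a careful person would: the job done as asked, in the order asked, and still so for the second after the job is handed in, with the robot touching nothing.
It also fails if it takes over 64 s, if anything falls off the work surface, if the arm or the gripper's body presses on something with over 40 N, if the wrist force passes 120 N, or if a joint passes its speed limit or range.

ROBOT

A 7-joint arm with a two-finger parallel gripper is mounted at the origin on the work surface. World frame = base frame: x ahead of the robot, y to its left, z up, the work surface at z = 0. Lengths are in mm, angles in rad, forces in N, time in s.
With the tool pointing down it reaches from about 400 to 875 mm from the base axis. Payload 4.4 kg.
Tool frame: the origin (TCP) lies at the very end of the fingers, on their centre line; the grasp point (between the pads) lies 19 mm behind it (ctrl.pinch_z is the z of the grasp point in the tool frame, in mm); z points along the fingers, x is the direction in which the jaws open and shut, and the axes are right-handed (so a half turn about z gives the same grasp; the last joint's range is limited). The gripper opens to 85 mm and grips with 20 to 120 N. Pads are 22 mm wide; open, the fingers measure 114 mm over their backs; the gripper's body (76 mm by 85 mm) begins 54 mm behind the grasp point. The pads swing forward as they close: fully open they stand 13 mm farther back than shut.
Start: joints at [-1.293, 0.628, 0.038, 1.517, -0.027, 0.996, -0.02], TCP at [219.07, 611.985, 231.313] pointing down, gripper open.
Joint ranges: [-3.06, 3.06], [-0.37, 2.12], [-1.25, 1.32], [0.18, 2.47], [-1.1, 4.24], [0.23, 1.98], [-2.94, 2.94]. Speed limits (rad/s): [2.57, 2.57, 3.14, 3.14, 3.14, 3.14, 3.14].

INTERFACE

Orientations are given as [roll, pitch, yaw] about the fixed x, y, z axes, in that order (R = Rz(yaw) Ry(pitch) Rx(roll)).
In Python, from cell import sensors, get_image, order, ctrl gives the robot as it stands.
- The arm moves only by the tool arm_command, never from a script. Its argument "rows" is a list that holds one entry, the list of rows, each a list of 6 numbers: the shift along the tool's x, y, z in mm, then the turn, a rotation vector about the tool's x, y, z in degrees. A call has 1 to 20 rows; each row is the pose to reach, as a shift and turn from the pose commanded when the call began, along the tool's axes at that moment; what a row does not reach only later rows make up. A row lasts 1/12 s, in which the tool goes at most 41.7 mm and 7.16 degrees, less where a joint would pass 70% of its speed; a pose out of reach is approached as far as the arm can. A call with a gripper value outside its range is refused whole. "claw" is the opening, from -1 (shut) to 1 (fully open), set as the call begins (left out, the last holds). The fingers move at their own pace and stop on an object; the grip force is fixed at half the most. Time passes only in rows, so rows that repeat a pose let the fingers close. It gives the time, the measured TCP pose, the force and the opening at its end, in the units of the state.
- sensors.read_state(): the state, without advancing time (a new reading comes with each control period).
- get_image(name): name is "side" or "top" or "wrist"; returns a dict with "pixels" (480x640x3 uint8, red, green, blue), "z_map" (480x640 float32, mm along the optical axis (not along the pixel's ray), 0 where there is no reading), "K" (3x3 intrinsics, pixels), "k1" (the pictures are not rectified: a ray, as slopes to the right and down, at radius r is drawn at 1 + k1 r^2 times it, then the intrinsics apply), "pose" (4x4, takes a point from camera to world coordinates). Camera axes: x right, y up, looking along -z (the intrinsics and any distortion apply to the point x, -y, -z); pixel columns grow to the right and rows downward; lengths in mm; the calibration is good to about 2 mm. A picture is of the moment at which its call begins.
- order.finish_job(): hands the job in, once; it reports no verdict.
The state is a dict: "clock": time; "qpos": joint angles; "qd": joint speeds; "tau": joint torques, N m; "eef_pos": TCP position; "tool_rot": TCP orientation; "force": force on the tool from outside, world axes, zero at the start; "torque": the same for the moment, N m; "width": finger opening in mm.
Only numpy, scipy, OpenCV 4.12 (cv2) and the standard library are available. Lean on these libraries where they do the work, as an engineer would, in place of code of your own. Each camera call takes 0.05 s, during which the arm holds its last target.

## Working session

There is one attempt and no reset: what is moved stays moved. The work goes in short steps, Python scripts to look and compute and a tool call to move; the robot and the scene stay as the last step left them, time stands still between calls to the robot, and variables do not carry over. Pictures are saved under pics/ and viewed, and the job is handed in when it is done.

Besides the shell and the picture viewer there is one more tool, called as name(argument=value, ...) on one line, values as JSON. arm_command: Moves the arm, as the interface text tells. Its arguments: {"type":"object","properties":{"rows":{"type":"array","items":{"type":"array","items":{"type":"array","items":{"type":"number"}}}},"claw":{"type":"number"}},"required":["rows"]}

```bash
ls; mkdir -p pics; cat > h.py <<'E'
import numpy as np, cv2
from cell import sensors, get_image, order, ctrl
def save(im,name,crop=None,scale=1):
    p=im["pixels"][:,:,::-1]
    if crop: x0,y0,x1,y1=crop; p=p[y0:y1,x0:x1]
    if scale!=1: p=cv2.resize(p,None,fx=scale,fy=scale,interpolation=cv2.INTER_CUBIC)
    cv2.imwrite("pics/"+name,p)
def world(im,u,v,z=None,win=1):
    K=im["K"]; k1=im["k1"]
    d=np.array([(u-K[0,2])/K[0,0],(v-K[1,2])/K[1,1]]); s=d.copy()
    for _ in range(20): s=d/(1+k1*(s@s))
    P=im["pose"]; ray=P[:3,:3]@np.array([s[0],-s[1],-1.0]); o=P[:3,3]
    if z is not None: return o+ray*(z-o[2])/ray[2]
    zz=im["z_map"][int(v)-win:int(v)+win+1,int(u)-win:int(u)+win+1]; zz=zz[zz>0]
    return o+ray*np.median(zz) if len(zz) else None
def proj(im,p):
    P=im["pose"]; c=P[:3,:3].T@(np.asarray(p)-P[:3,3]); s=np.array([c[0],-c[1]])/-c[2]
    s=s*(1+im["k1"]*(s@s)); return im["K"][0,0]*s[0]+im["K"][0,2], im["K"][1,1]*s[1]+im["K"][1,2]
E
python3 - <<'E'
from h import *
import pickle
for n in("side","top","wrist"):
    im=get_image(n); save(im,n+"0.png"); pickle.dump(im,open(n+"0.pkl","wb"))
    print(n,im["pose"].round(3).tolist(),im["K"].round(1).tolist(),im["k1"])
print(sensors.read_state(),ctrl.pinch_z)
E
```

```text
pics
side [[0.944, 0.165, -0.285, 220.085], [-0.328, 0.531, -0.781, -915.328], [0.022, 0.831, 0.555, 700.754], [0.0, 0.0, 0.0, 1.0]] [[598.6, 0.0, 319.9], [0.0, 598.6, 244.3], [0.0, 0.0, 1.0]] -0.18489099445275653
top [[-0.013, 0.991, -0.137, 447.173], [-1.0, -0.016, -0.015, -81.606], [-0.017, 0.136, 0.991, 904.208], [0.0, 0.0, 0.0, 1.0]] [[433.4, 0.0, 316.4], [0.0, 433.4, 236.5], [0.0, 0.0, 1.0]] 0.022865573361533113
wrist [[0.337, -0.894, -0.296, 142.173], [0.942, 0.319, 0.107, 638.828], [-0.001, -0.315, 0.949, 374.182], [0.0, 0.0, 0.0, 1.0]] [[358.2, 0.0, 314.5], [0.0, 358.2, 231.6], [0.0, 0.0, 1.0]] -0.05325605297379123
{'clock': 0.15, 'qpos': array([-1.29282934,  0.62912128,  0.03841584,  1.51809026, -0.02698856,
        0.99631307, -0.02001541]), 'qd': array([ 1.16831326e-05, -2.16867865e-03,  6.56762804e-04, -2.76166713e-03,
        1.89540074e-03, -2.23480241e-03,  8.58584882e-04]), 'tau': array([ 1.29884444e-03, -5.63792825e+01,  1.22798648e+00, -1.93650913e+01,
        1.13527291e-02,  7.37686321e-03,  1.05168456e-05]), 'eef_pos': array([218.8741985 , 611.56057944, 230.62314788]), 'tool_rot': array([-3.14158796e+00,  1.41532323e-03,  1.22704758e+00]), 'force': array([ 0.69720574,  0.36831407, -0.55068786]), 'torque': array([0.02193597, 0.0055836 , 0.00719039]), 'width': 85.30118882272521} -18.700000000000003
```

View pics/side0.png

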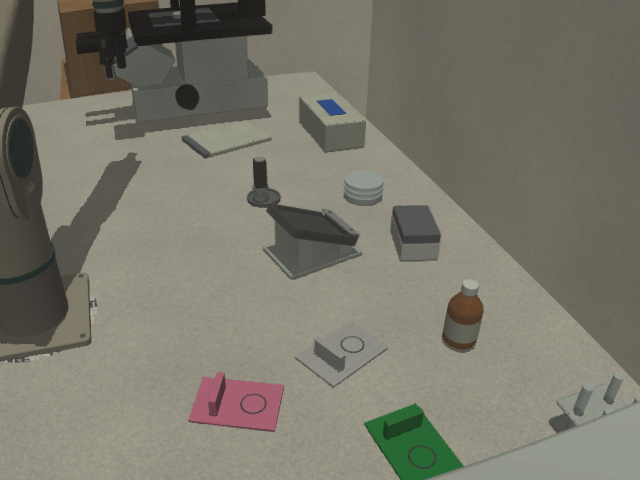

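View pics/top0.png

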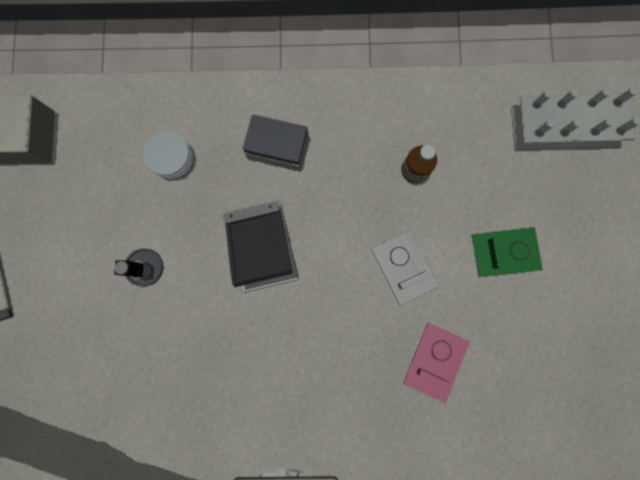

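View pics/wrist0.png

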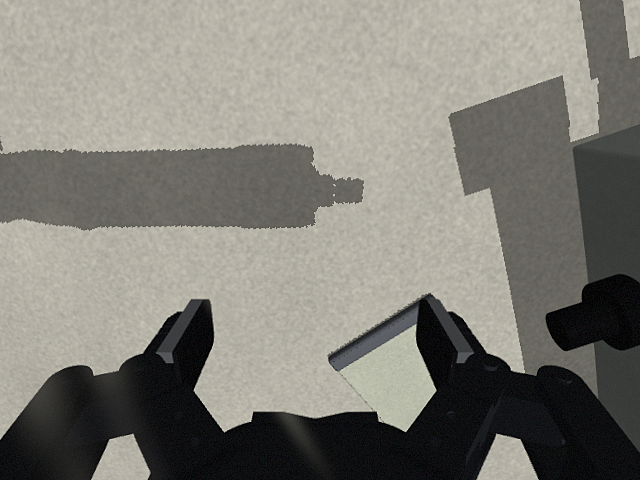

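Plate-shaped candidates in the top view are grey at (405,267), pink at (437,362) and green at (507,252). The bare grey one fits "aluminium". I'll enlarge it and the stand to confirm.

```bash
python3 - <<'E'
from h import *
import pickle
t=pickle.load(open("top0.pkl","rb"))
save(t,"c_plate.png",(360,220,450,312),6); save(t,"c_bed.png",(210,192,310,300),5.5); save(t,"c_rest.png",(105,240,175,295),8)
s=pickle.load(open("side0.pkl","rb"))
save(s,"c_sbed.png",(235,145,375,285),4.2); save(s,"c_splate.png",(285,315,395,390),6)
E
```

```text
(no output)
```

View pics/c_plate.png

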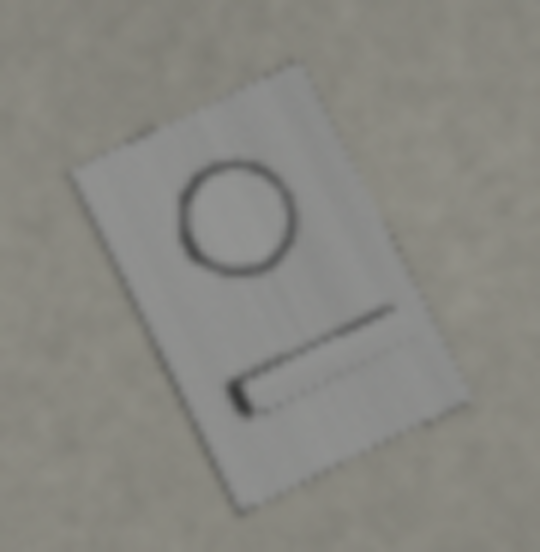

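View pics/c_bed.png

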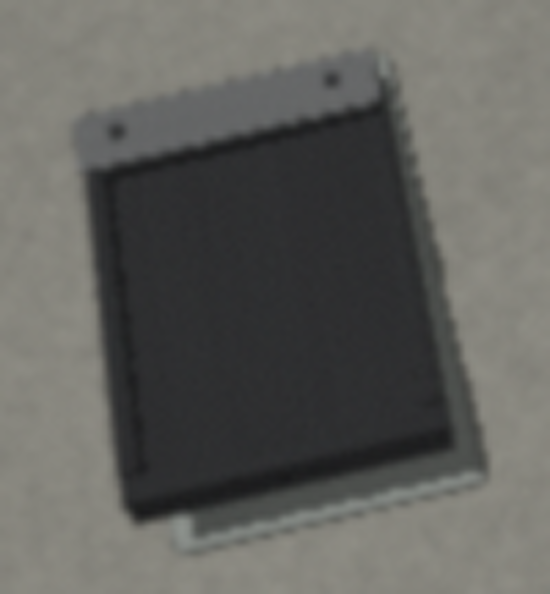

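View pics/c_rest.png

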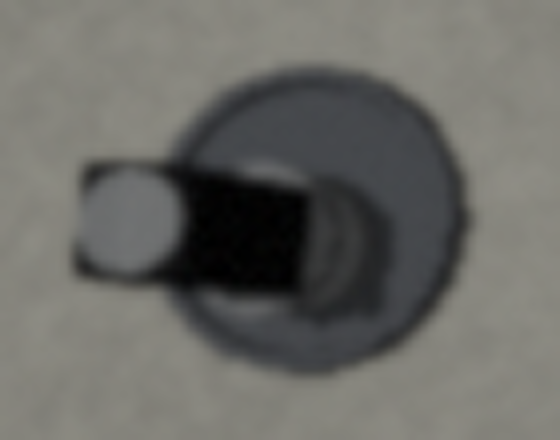

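View pics/c_sbed.png

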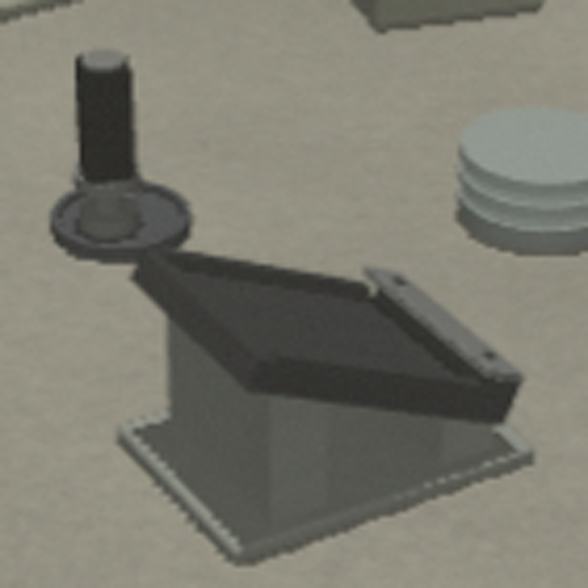

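View pics/c_splate.png

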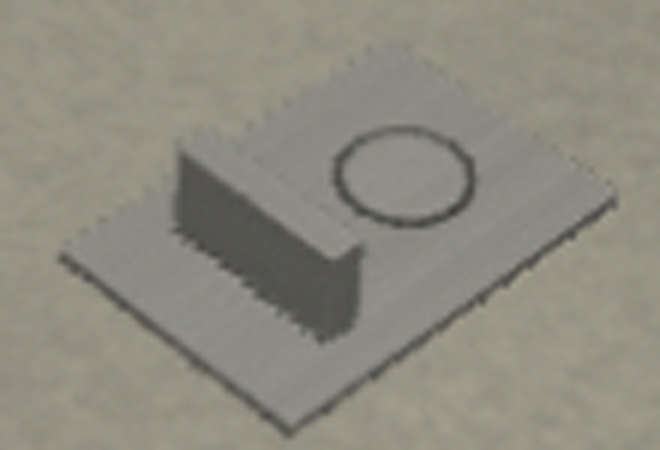

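The enlarged crops show a bare metal plate with its ring away from the robot and its rib near the robot end, so the grey one is meant. The stand's lip is at the far end. Next I'll fit the poses.

```bash
cat > fit.py <<'E'
from h import *
import pickle
from scipy.optimize import least_squares
from scipy.spatial.transform import Rotation as Ro
t=pickle.load(open("top0.pkl","rb")); s=pickle.load(open("side0.pkl","rb"))
def bedT(p):
    T=np.eye(4); 
    # x up slope: yaw p[2], pitch -25deg
    T[:3,:3]=(Ro.from_euler('z',p[2])*Ro.from_euler('y',-np.radians(25))).as_matrix(); T[:3,3]=[p[0],p[1],70]; return T
def ap(T,q): return T[:3,:3]@np.array(q,float)+T[:3,3]
def cr(u,v,f,o): return np.array([(u+.5)/f-.5+o[0],(v+.5)/f-.5+o[1]])
E
python3 - <<'E'
from fit import *
# plate
pc=[((70,173),(-65,-45)),((300,62),(-65,45)),((470,402),(65,45)),((240,515),(65,-45))]
obs=[cr(*a,6,(360,220)) for a,_ in pc]
def plT(p):
    T=np.eye(4);T[:3,:3]=Ro.from_euler('z',p[2]).as_matrix();T[:3,3]=[p[0],p[1],0];return T
f=lambda p:np.concatenate([proj(t,ap(plT(p),(b[0],b[1],5)))-o for (_,b),o in zip(pc,obs)]+[proj(t,ap(plT(p),(-25,0,5)))-cr(238,218,6,(360,220))])
w=world(t,404,267,5)
r=least_squares(f,[w[0],w[1],np.pi]);print("plate",r.x,np.degrees(r.x[2]),r.fun.round(2)); pp=r.x
print("side ring proj",proj(s,ap(plT(pp),(-25,0,5))),"seen",cr(405,176,6,(285,315)))
print("side world of ring",world(s,*cr(405,176,6,(285,315)),5), "top",ap(plT(pp),(-25,0,5)))
# bed: z_map plane
pts=[];
for v in range(222,275,3):
    for u in range(238,285,3):
        q=world(t,u,v,win=0)
        if q is not None: pts.append(q)
pts=np.array(pts);c=pts.mean(0);n=np.linalg.svd(pts-c)[2][2]; n*=np.sign(n[2]);print("plane c",c,"n",n,np.degrees(np.arccos(n[2])),"yaw upslope",np.degrees(np.arctan2(-n[1],-n[0])), np.abs((pts-c)@n).max())
bp=[((88,172),(-54,-56,16)),((388,103),(-54,56,16))]
g=lambda p:np.concatenate([proj(t,ap(bedT(p),b))-cr(*a,5.5,(210,192)) for a,b in bp])
r=least_squares(g,[c[0],c[1],np.arctan2(-n[1],-n[0])]);print("bed",r.x,np.degrees(r.x[2]),r.fun)
print("plane offset of bed origin",(np.array([r.x[0],r.x[1],70])-c)@n)
B=r.x
def draw(im,B,name,off,f,size):
    p=cv2.resize(im["pixels"][off[1]:off[1]+size[1],off[0]:off[0]+size[0],::-1],None,fx=f,fy=f,interpolation=cv2.INTER_CUBIC)
    T=bedT(B)
    L=[[(-68,-48,0),(68,-48,0),(68,48,0),(-68,48,0),(-68,-48,0)],[(-54,-56,16),(-54,56,16),(-68,56,16),(-68,-56,16),(-54,-56,16)],[(78,-56,4),(78,56,4)],[(-54,-56,7),(78,-56,7)],[(-54,56,7),(78,56,7)]]
    for l in L:
        q=np.array([(np.array(proj(im,ap(T,x)))-off+.5)*f-.5 for x in l]).round().astype(int)
        cv2.polylines(p,[q.reshape(-1,1,2)],False,(0,255,0),1)
    cv2.imwrite("pics/"+name,p)
draw(t,B,"ov_t.png",(210,192),5.5,(100,108)); draw(s,B,"ov_s.png",(235,145),4.2,(140,140))
E
```

```text
plate [ 504.23572785 -248.66073614    3.568971  ] 204.48697573949352 [-0.31 -0.24  0.13 -0.09  0.76 -0.06 -0.36  0.03 -0.22  0.35]
side ring proj (np.float64(350.8801387283846), np.float64(344.24626022948416)) seen [352.08333333 343.91666667]
side world of ring [ 529.21798661 -238.17638914    5.        ] top [ 526.9871157  -238.29857656    5.        ]
plane c [542.38188826  39.3324479   76.70994388] n [0.4313818  0.0992449  0.89669404] 26.27314075257633 yaw upslope -167.04381833622008 42.458309983123954
bed [550.57587473  44.83332422  -2.92780844] -167.75106697188866 [-0.37886045  0.07775739  0.37958421 -0.08497672]
plane offset of bed origin -1.9360961088515258
```

View pics/ov_t.png

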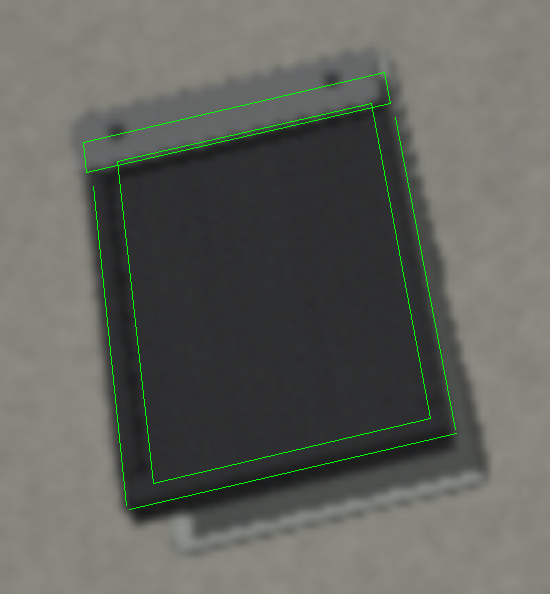

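View pics/ov_s.png

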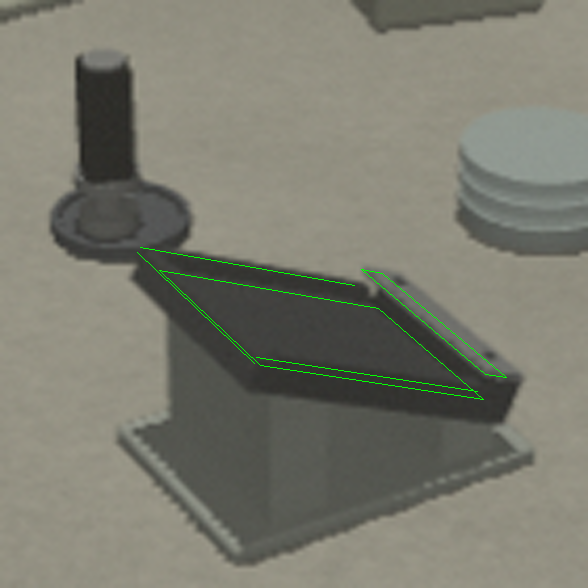

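```bash
cat > mv.py <<'E'
from h import *
from scipy.spatial.transform import Rotation as Ro
def delta(pos,R):
    s=sensors.read_state(); Rc=Ro.from_euler('xyz',s["tool_rot"]); 
    d=Rc.inv().apply(np.array(pos)-s["eef_pos"]); r=(Rc.inv()*R).as_rotvec(degrees=True)
    print("clk %.2f"%s["clock"],"shift",d.round(1),"turn",r.round(2),"F",s["force"].round(1),"w",round(s["width"],1))
def down(yawdeg): return Ro.from_euler('xyz',[np.pi,0,np.radians(yawdeg)])
E
python3 - <<'E'
from mv import *
delta([500,200,250],down(24.5));delta([478,-261,160],down(24.5));delta([478,-261,8],down(24.5))
E
```

```text
clk 0.15 shift [-292.8  403.4  -19. ] turn [3.00e-02 8.00e-02 4.58e+01] F [ 0.7  0.4 -0.6] w 85.3
clk 0.15 shift [-734.1  538.    71.7] turn [3.00e-02 8.00e-02 4.58e+01] F [ 0.7  0.4 -0.6] w 85.3
clk 0.15 shift [-733.9  538.   223.7] turn [3.00e-02 8.00e-02 4.58e+01] F [ 0.7  0.4 -0.6] w 85.3
```

arm_command(rows=[[[-293, 403, -19, 0, 0, 23], [-293, 403, -19, 0, 0, 23], [-293, 403, -19, 0, 0, 23], [-293, 403, -19, 0, 0, 23], [-293, 403, -19, 0, 0, 23], [-293, 403, -19, 0, 0, 23], [-293, 403, -19, 0, 0, 23], [-293, 403, -19, 0, 0, 23], [-293, 403, -19, 0, 0, 23], [-293, 403, -19, 0, 0, 23], [-293, 403, -19, 0, 0, 23], [-293, 403, -19, 0, 0, 23], [-734, 538, 72, 0, 0, 45.8], [-734, 538, 72, 0, 0, 45.8], [-734, 538, 72, 0, 0, 45.8], [-734, 538, 72, 0, 0, 45.8], [-734, 538, 72, 0, 0, 45.8], [-734, 538, 72, 0, 0, 45.8], [-734, 538, 72, 0, 0, 45.8], [-734, 538, 72, 0, 0, 45.8]]])

```text
clock: 1.82
eef_pos: [484.0, -128.1, 185.4]
tool_rot: [-3.141, -0.0, 0.428]
force: [0.5, 0.4, 0.3]
width: 85.3
```

```bash
python3 - <<'E'
from mv import *
delta([478,-261,160],down(24.5)); s=sensors.read_state();print(s["eef_pos"],s["qpos"].round(2))
E
```

```text
clk 1.82 shift [-60.6 118.4  25.3] turn [-0.01 -0.    0.03] F [0.5 0.4 0.3] w 85.3
[ 483.95731092 -128.09524207  185.36280778] [ 0.01  0.5   0.27  1.98 -0.2   0.69  0.84]
```

arm_command(rows=[[[-60, 118, 25, 0, 0, 0], [-60, 118, 25, 0, 0, 0], [-60, 118, 25, 0, 0, 0], [-60, 118, 25, 0, 0, 0], [-60, 118, 25, 0, 0, 0], [-60, 118, 25, 0, 0, 0]]])

```text
clock: 2.32
eef_pos: [478.3, -258.6, 160.4]
tool_rot: [-3.14, 0.0, 0.426]
force: [-0.1, 0.8, 0.5]
width: 85.2
```

```bash
python3 - <<'E'
from mv import *
import pickle
im=get_image("wrist"); save(im,"w1.png"); pickle.dump(im,open("w1.pkl","wb"))
delta([478,-261,160],down(24.5)); s=sensors.read_state();print(s["eef_pos"],s["qpos"].round(2))
E
```

```text
clk 2.37 shift [-2.3  3.1  0.5] turn [-0.1  -0.01  0.05] F [ 0.2  1.2 -0. ] w 85.2
[ 478.80123176 -257.20123472  160.50833368] [ 0.28  0.58  0.24  1.89 -0.21  0.69  1.08]
```

View pics/w1.png

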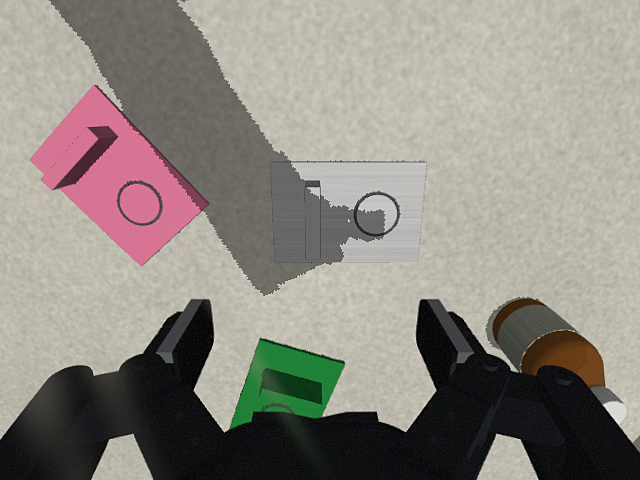

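```bash
python3 - <<'E'
from fit import *
im=pickle.load(open("w1.pkl","rb"))
q=[world(im,u,v,5) for u,v in((271.5,162),(426,162),(419,262.5),(274,262.5))]
print(np.array(q).round(1), np.mean(q,0), world(im,377,214,5))
d=q[1]-q[0];print(np.degrees(np.arctan2(d[1],d[0])),np.linalg.norm(d)); d=q[2]-q[3];print(np.degrees(np.arctan2(d[1],d[0])))
print("rib top", [world(im,u,v,35) for u,v in((313,181),(313,260))])
E
```

```text
[[ 427.7 -234.3    5. ]
 [ 544.6 -180.9    5. ]
 [ 584.1 -262.5    5. ]
 [ 464.1 -316.8    5. ]] [ 505.12686377 -248.62303613    5.        ] [ 527.98469418 -237.79981005    5.        ]
24.543485025834173 128.4398294233407
24.357553152731345
rib top [array([ 463.46446856, -229.61631079,   35.        ]), array([ 490.11528273, -288.47043564,   35.        ])]
```

arm_command(rows=[[[-1, 1, 40, 0, 0, 0], [-1, 1, 80, 0, 0, 0], [-1, 1, 100, 0, 0, 0], [-1, 1, 100, 0, 0, 0], [-1, 1, 100, 0, 0, 0], [-1, 1, 100, 0, 0, 0]]], claw=0.2)

```text
clock: 2.87
eef_pos: [479.7, -259.3, 62.2]
tool_rot: [3.14, -0.002, 0.429]
force: [0.4, -0.6, 0.0]
width: 51.0
```

```bash
python3 - <<'E'
from mv import *
delta([477.8,-261,8],down(24.5)); s=sensors.read_state();print(s["eef_pos"])
E
```

```text
clk 2.87 shift [-2.5  0.7 54.2] turn [ 0.08 -0.09  0.1 ] F [ 0.4 -0.6  0. ] w 51.0
[ 479.67656648 -259.30760751   62.18324772]
```

arm_command(rows=[[[-2.5, 0.7, 25, 0, 0, 0], [-2.5, 0.7, 45, 0, 0, 0], [-2.5, 0.7, 54, 0, 0, 0], [-2.5, 0.7, 54, 0, 0, 0], [-2.5, 0.7, 54, 0, 0, 0]]])

```text
clock: 3.28
eef_pos: [477.1, -261.8, 7.9]
tool_rot: [3.14, -0.001, 0.428]
force: [0.9, -0.1, 0.8]
width: 51.3
```

arm_command(rows=[[[0, 0, 0, 0, 0, 0], [0, 0, 0, 0, 0, 0], [0, 0, 0, 0, 0, 0], [0, 0, 0, 0, 0, 0], [0, 0, 0, 0, 0, 0], [0, 0, 0, 0, 0, 0]]], claw=-1)

```text
clock: 3.78
eef_pos: [477.1, -262.0, 7.9]
tool_rot: [3.14, -0.001, 0.428]
force: [-0.5, -0.4, 6.0]
width: 10.5
```

```bash
python3 - <<'E'
from mv import *
im=get_image("wrist"); save(im,"w2.png")
delta([477.8,-261,8],down(24.5)); s=sensors.read_state();print(s["eef_pos"])
E
```

```text
clk 3.83 shift [ 1.  -0.6 -0.1] turn [ 0.08 -0.08  0.  ] F [-0.7  0.4  6.3] w 11.1
[ 477.1138892  -261.98219511    7.89858659]
```

View pics/w2.png

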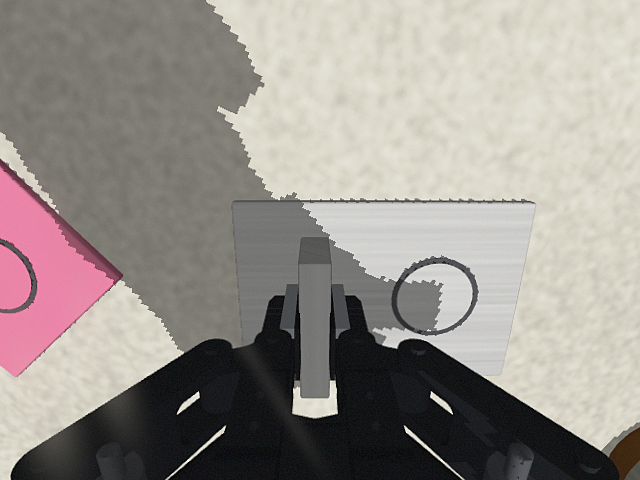

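```bash
cat >> mv.py <<'E'
BED=[551.6,44.8,np.radians(192.25)]
TP=np.array([30,0.3,7.9])
def goal(ex,ez,deg,ey=0,dyaw=0,bed=None):
    """plate's -x bottom edge middle at bed (ex,ey,ez); plate pitched deg steeper"""
    b=BED if bed is None else bed
    Rb=Ro.from_euler('z',b[2])*Ro.from_euler('y',-np.radians(25))
    Rp=Rb*Ro.from_euler('z',np.radians(dyaw))*Ro.from_euler('y',-np.radians(deg))
    e=Rb.apply([ex,ey,ez])+[b[0],b[1],70]
    p=e+Rp.apply([65+TP[0],TP[1],TP[2]])
    return p,Rp*Ro.from_matrix(np.diag([-1,1,-1.]))
E
python3 - <<'E'
from mv import *
print(goal(-40,60,4)[0]); delta(*goal(-40,60,4))
E
```

```text
[534.41604319  40.76200742 160.44014636]
clk 3.83 shift [ 177.9 -251.5 -152.7] turn [  3.17 -28.97  11.97] F [-0.7  0.4  6.3] w 11.1
```

arm_command(rows=[[[0, 0, -10, 0, 0, 0], [0, 0, -20, 0, 0, 0], [0, 0, -50, 0, 0, 0], [0, 0, -90, 0, 0, 0], [0, 0, -130, 0, 0, 0], [0, 0, -170, 0, 0, 0], [0, 0, -200, 0, 0, 0], [0, 0, -200, 0, 0, 0]]])

```text
clock: 4.5
eef_pos: [479.4, -263.8, 214.0]
tool_rot: [3.132, -0.008, 0.427]
force: [1.2, -0.6, -2.0]
width: 11.2
```

```bash
python3 - <<'E'
from mv import *
delta(*goal(-40,60,4)); s=sensors.read_state();print(s["eef_pos"],s["qpos"].round(2))
im=get_image("wrist"); save(im,"w3.png")
E
```

```text
clk 4.50 shift [ 175.8 -254.9   52.5] turn [  3.59 -29.41  11.84] F [ 1.2 -0.6 -2. ] w 11.2
[ 479.42660904 -263.80907218  213.95725294] [ 0.26  0.51  0.28  1.84 -0.19  0.8   1.07]
```

View pics/w3.png

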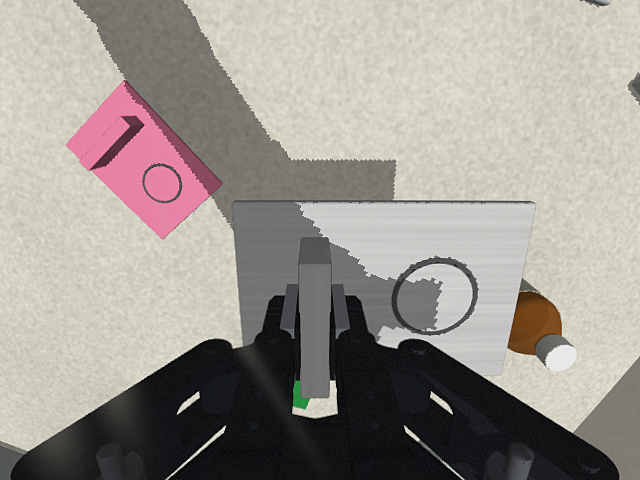

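```bash
python3 - <<'E'
from mv import *
delta(*goal(-40,110,4))
E
```

```text
clk 4.55 shift [ 197.7 -248.4    4.7] turn [  3.41 -29.23  11.91] F [-0.9 -0.1 -3. ] w 11.0
```

arm_command(rows=[[[198, -248, 4.7, 3.4, -29.2, 11.9], [198, -248, 4.7, 3.4, -29.2, 11.9], [198, -248, 4.7, 3.4, -29.2, 11.9], [198, -248, 4.7, 3.4, -29.2, 11.9], [198, -248, 4.7, 3.4, -29.2, 11.9], [198, -248, 4.7, 3.4, -29.2, 11.9], [198, -248, 4.7, 3.4, -29.2, 11.9], [198, -248, 4.7, 3.4, -29.2, 11.9], [198, -248, 4.7, 3.4, -29.2, 11.9], [198, -248, 4.7, 3.4, -29.2, 11.9], [198, -248, 4.7, 3.4, -29.2, 11.9], [198, -248, 4.7, 3.4, -29.2, 11.9]]])

```text
clock: 5.55
eef_pos: [553.0, 44.2, 201.8]
tool_rot: [-3.138, 0.514, 0.213]
force: [0.8, -0.8, -1.6]
width: 10.7
```

```bash
python3 - <<'E'
from mv import *
import pickle
delta(*goal(-40,110,4)); delta(*goal(-40,40,4)); s=sensors.read_state();print(s["eef_pos"],s["qpos"].round(2))
im=get_image("wrist"); save(im,"w4.png"); pickle.dump(im,open("w4.pkl","wb"))
E
```

```text
clk 5.55 shift [ 0.  -0.6 -4.6] turn [-0.24  0.43 -0.02] F [ 0.8 -0.8 -1.6] w 10.7
clk 5.55 shift [ 5.4 -0.3 65.2] turn [-0.24  0.43 -0.02] F [ 0.8 -0.8 -1.6] w 10.7
[552.95304473  44.23361604 201.77083129] [-0.34  0.85  0.38  1.35 -0.19  1.5   0.27]
```

View pics/w4.png

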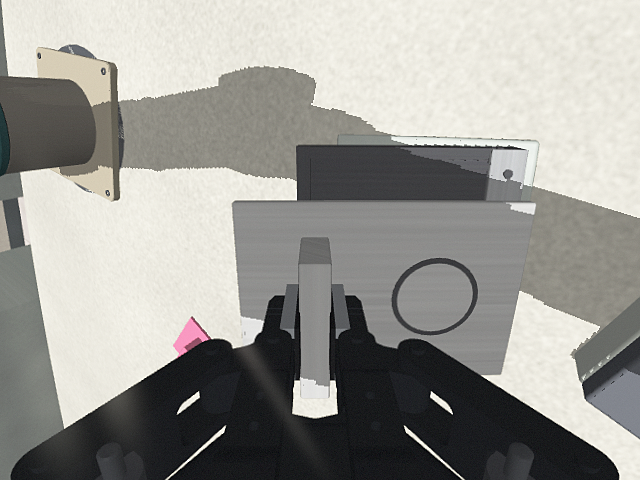

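```bash
cat >> mv.py <<'E'
def inframe(im,u,v,R,o,h):
    """intersect pixel ray with plane z=h of frame (R,o); coordinates in frame"""
    a=world(im,u,v,0.);c=im["pose"][:3,3]
    A=R.inv().apply(a-o);C=R.inv().apply(c-o); k=(h-C[2])/(A[2]-C[2]); return C+k*(A-C)
def bedframe(b=None):
    b=BED if b is None else b
    return Ro.from_euler('z',b[2])*Ro.from_euler('y',-np.radians(25)), np.array([b[0],b[1],70.])
def plateframe(s=None):
    s=s or sensors.read_state(); Rt=Ro.from_euler('xyz',s["tool_rot"]); Rp=Rt*Ro.from_matrix(np.diag([-1,1,-1.]))
    return Rp, s["eef_pos"]-Rp.apply(TP)
E
python3 - <<'E'
from mv import *
import pickle
im=pickle.load(open("w4.pkl","rb")); save(im,"c4.png",(280,125,560,215),2.85)
R,o=bedframe()
for u in(310,400,500): print("outer",inframe(im,u,146,R,o,7).round(1))
print("lip free edge",inframe(im,489,152,R,o,16),"rim left outer",inframe(im,298,150,R,o,4))
R,o=plateframe()
for u,v in((233,202),(536,202),(499,375),(473-0,298),(393,298),(433,259)):print("plate",inframe(im,u,v,R,o,5).round(1))
E
```

```text
outer [ 67.4 -58.8   7. ]
outer [  4.9 -59.4   7. ]
outer [-63.2 -60.5   7. ]
lip free edge [-52.72562421 -57.1175828   16.        ] rim left outer [ 76.24256267 -55.73499769   4.        ]
plate [ 65.2 -45.4   5. ]
plate [-63.4 -45.7   5. ]
plate [-62.8  44.4   5. ]
plate [-42.4   0.    5. ]
plate [-5.  -0.2  5. ]
plate [-21.4 -19.6   5. ]
```

View pics/c4.png

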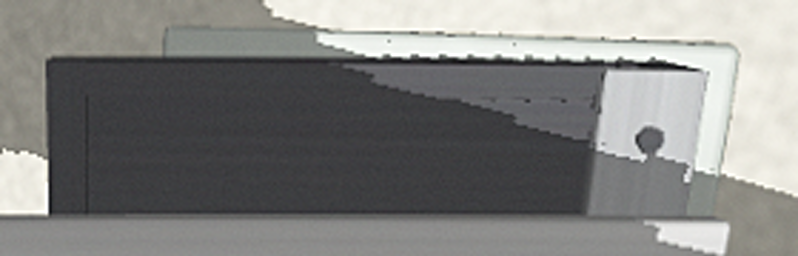

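```bash
python3 - <<'E'
from mv import *
import pickle
im=pickle.load(open("w4.pkl","rb"))
g=im["pixels"][130:210].astype(int).sum(2)
for u in(330,400,480,487,500,510,515): print(u,g[5:45,u].tolist())
R,o=bedframe(); print("cam in bed",R.inv().apply(im["pose"][:3,3]-o))
for u in(460,480): print("inner",inframe(im,u,159,R,o,7).round(1),inframe(im,u,159,R,o,0).round(1))
for u,v in((493,150),(491,170),(488.5,190)): print("lip free",inframe(im,u,v,R,o,16).round(1))
for v in(165,190): print("rim in",inframe(im,310.5,v,R,o,4).round(1),"rim out",inframe(im,297.5,v,R,o,4).round(1))
E
```

```text
330 [429, 442, 445, 435, 427, 410, 406, 394, 416, 342, 180, 134, 180, 188, 187, 191, 182, 191, 184, 182, 178, 190, 190, 181, 185, 185, 190, 187, 192, 180, 175, 195, 188, 192, 182, 182, 181, 178, 183, 179]
400 [659, 482, 691, 704, 718, 735, 705, 370, 413, 397, 241, 132, 217, 253, 180, 191, 193, 198, 187, 190, 188, 181, 191, 184, 179, 182, 181, 186, 188, 192, 192, 193, 185, 177, 180, 187, 176, 176, 185, 190]
480 [697, 713, 624, 355, 592, 685, 700, 715, 720, 737, 671, 323, 105, 268, 314, 315, 305, 310, 311, 308, 307, 300, 311, 307, 308, 315, 313, 296, 300, 294, 306, 314, 304, 302, 300, 306, 310, 312, 197, 166]
487 [704, 713, 710, 568, 509, 659, 685, 709, 728, 745, 616, 226, 121, 254, 319, 316, 306, 310, 306, 316, 310, 306, 306, 321, 280, 326, 251, 214, 284, 305, 293, 311, 302, 300, 273, 283, 231, 237, 256, 268]
500 [697, 698, 713, 740, 401, 628, 673, 697, 722, 736, 730, 245, 167, 255, 386, 630, 636, 626, 623, 626, 626, 625, 627, 625, 624, 630, 623, 621, 620, 622, 614, 614, 607, 609, 601, 601, 611, 603, 605, 600]
510 [685, 683, 695, 728, 432, 552, 662, 691, 721, 750, 765, 292, 90, 116, 316, 633, 642, 619, 620, 615, 615, 615, 615, 611, 611, 608, 606, 611, 611, 607, 621, 615, 621, 636, 587, 357, 272, 302, 301, 307]
515 [673, 674, 694, 732, 420, 518, 660, 686, 712, 720, 737, 765, 217, 72, 301, 638, 647, 631, 628, 621, 632, 623, 624, 628, 629, 636, 629, 634, 628, 626, 628, 634, 628, 629, 626, 626, 621, 623, 616, 626]
cam in bed [ 44.750852   -79.37532588 263.08127693]
inner [-37.  -51.2   7. ] [-39.3 -50.4   0. ]
inner [-50.8 -51.4   7. ] [-53.4 -50.7   0. ]
lip free [-55.2 -58.5  16. ]
lip free [-55.7 -45.2  16. ]
lip free [-56.  -31.5  16. ]
rim in [ 67.3 -45.1   4. ] rim out [ 76.7 -45.1   4. ]
rim in [ 67.4 -26.8   4. ] rim out [ 77.  -26.7   4. ]
```

```bash
sed -i 's/TP=np.array(\[30,0.3,7.9\])/TP=np.array([30,0.6,7.9])/' mv.py; python3 - <<'E'
from mv import *
delta(*goal(-42,16,4,ey=-1))
E
```

```text
clk 5.60 shift [ 9.2 -0.8 89.2] turn [-0.26  0.4  -0.03] F [ 0.3 -0.7 -2.9] w 11.3
```

arm_command(rows=[[[9, -0.8, 30, -0.2, 0.4, 0], [9, -0.8, 60, -0.2, 0.4, 0], [9, -0.8, 75, -0.2, 0.4, 0], [9, -0.8, 89, -0.2, 0.4, 0], [9, -0.8, 89, -0.2, 0.4, 0], [9, -0.8, 89, -0.2, 0.4, 0], [9, -0.8, 89, -0.2, 0.4, 0]]])

```text
clock: 6.18
eef_pos: [519.4, 39.1, 120.9]
tool_rot: [-3.14, 0.503, 0.215]
force: [0.5, -0.1, -2.5]
width: 10.8
```

```bash
python3 - <<'E'
from mv import *
import pickle
delta(*goal(-42,16,4,ey=-1)); s=sensors.read_state();print(s["eef_pos"],s["qpos"].round(2))
im=get_image("wrist"); save(im,"w5.png",(200,150,580,400),2.1); pickle.dump(im,open("w5.pkl","wb"))
im=get_image("side"); save(im,"s5.png",(235,125,375,265),4.2)
E
```

```text
clk 6.18 shift [-1.   0.8  1.9] turn [-0.04 -0.17  0.08] F [ 0.5 -0.1 -2.5] w 10.8
[519.44456941  39.06437783 120.89745702] [-0.35  0.89  0.36  1.52 -0.21  1.28  0.29]
```

View pics/w5.png

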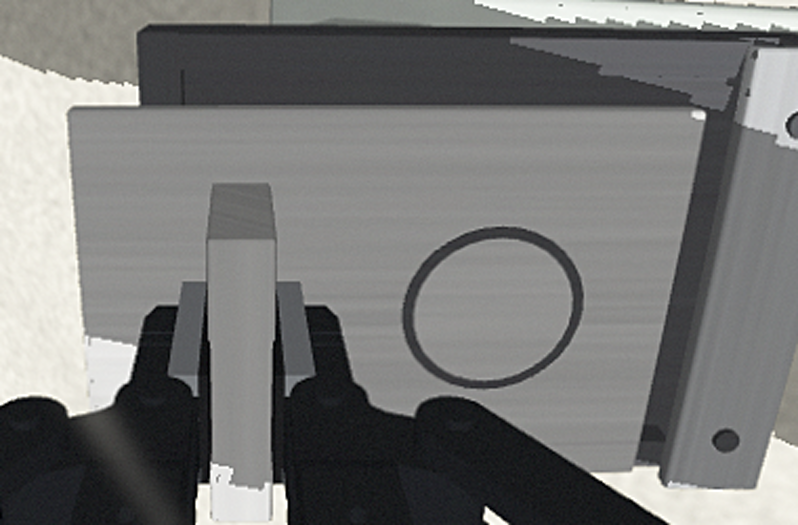

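View pics/s5.png

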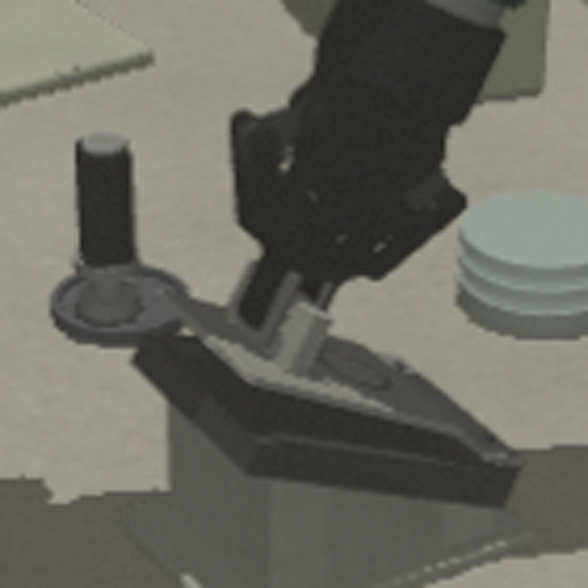

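```bash
python3 - <<'E'
from mv import *
import pickle
im=pickle.load(open("w5.pkl","rb"))
f=lambda x,y:((x+.5)/2.1-.5+200,(y+.5)/2.1-.5+150)
R,o=bedframe()
print("bed frame")
for n,c,h in(("lip -y free",(752,45),16),("lip +y free",(663,487),16),("lip +y back",(755,489),16),("wall out L",(145,29),7),("wall out R",(740,39),7),("rim out",(139,70),4),("rim in",(183,85),4)):
    print(n,inframe(im,*f(*c),R,o,h).round(1))
Rp,op=plateframe()
print("plate")
for n,c,h in(("-x-y",(706,112),5),("-x+y",(634,471),5),("+x-y",(69,108),5),("rib top far",(212,184),35),("rib",(271,184),35),("ring L",(409,308),5),("ring R",(577,298),5)):
    q=inframe(im,*f(*c),Rp,op,h); print(n,q.round(1), "in bed",R.inv().apply(Rp.apply(q)+op-o).round(1))
E
```

```text
bed frame
lip -y free [-53.2 -59.6  16. ]
lip +y free [-55.2  53.1  16. ]
lip +y back [-79.1  53.3  16. ]
wall out L [ 75.5 -59.6   7. ]
wall out R [-55.7 -59.5   7. ]
rim out [ 77.8 -49.7   4. ]
rim in [ 67.6 -46.3   4. ]
plate
-x-y [-63.4 -44.5   5. ] in bed [-42.  -46.8  23.5]
-x+y [-63.9  44.6   5. ] in bed [-42.7  42.2  23.4]
+x-y [ 65.5 -45.1   5. ] in bed [ 86.5 -47.2  32. ]
rib top far [ 36.  -39.5  35. ] in bed [ 55.1 -41.6  60. ]
rib [ 26.3 -39.5  35. ] in bed [ 45.5 -41.7  59.4]
ring L [-5.5 -0.4  5. ] in bed [15.7 -2.6 27.3]
ring R [-42.4  -2.5   5. ] in bed [-21.2  -4.8  24.8]
```

```bash
python3 - <<'E'
from mv import *
delta(*goal(-45,4,4,ey=-2))
E
```

```text
clk 6.28 shift [ 2.6  0.2 13.9] turn [-0.03 -0.21  0.11] F [ 0.3 -0.  -1.6] w 11.0
```

arm_command(rows=[[[1, 0.2, 5, 0, -0.2, 0], [2.6, 0.2, 10, 0, -0.2, 0], [2.6, 0.2, 14, 0, -0.2, 0], [2.6, 0.2, 14, 0, -0.2, 0], [2.6, 0.2, 14, 0, -0.2, 0]]])

```text
clock: 6.7
eef_pos: [513.7, 38.6, 106.3]
tool_rot: [-3.14, 0.51, 0.217]
force: [0.5, -0.0, -1.6]
width: 11.1
```

```bash
python3 - <<'E'
from mv import *
import pickle
im=get_image("wrist"); save(im,"w6.png",(200,150,580,400),2.1); pickle.dump(im,open("w6.pkl","wb"))
im=get_image("side"); save(im,"s6.png",(235,145,375,265),5)
delta(*goal(-45,4,4,ey=-2));delta(*goal(-67,4,4,ey=-2))
E
```

```text
clk 6.80 shift [ 0.6  0.5 -1.4] turn [-0.03  0.15  0.15] F [-0.2  0.1 -2.1] w 10.9
clk 6.80 shift [22.5  0.5 -3. ] turn [-0.03  0.15  0.15] F [-0.2  0.1 -2.1] w 10.9
```

View pics/w6.png

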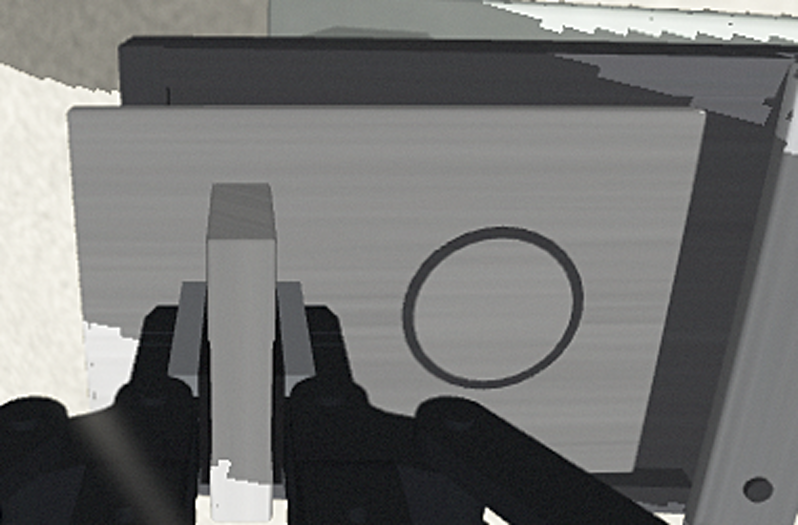

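View pics/s6.png

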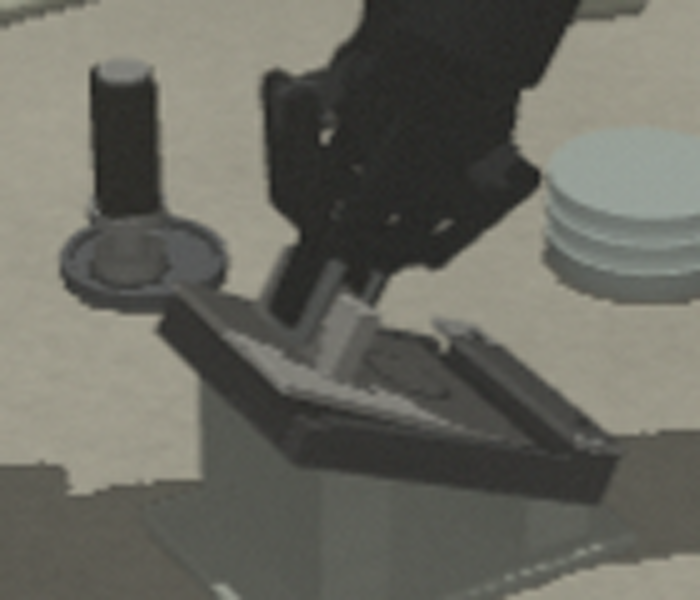

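```bash
python3 - <<'E'
from mv import *
import pickle
im=pickle.load(open("w6.pkl","rb")); save(im,"c6.png",(480,350,600,420),6.6)
E
```

```text
(no output)
```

View pics/c6.png

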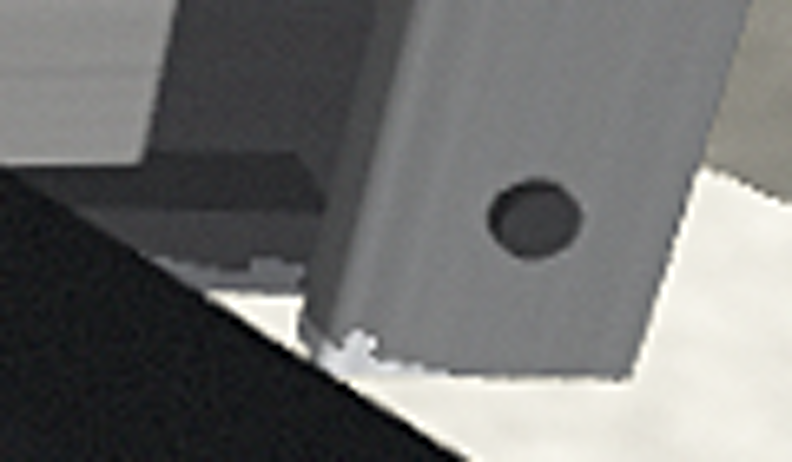

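```bash
python3 - <<'E'
from mv import *
import pickle
im=pickle.load(open("w6.pkl","rb"))
f=lambda x,y:((x+.5)/6.6-.5+480,(y+.5)/6.6-.5+350)
f2=lambda x,y:((x+.5)/2.1-.5+200,(y+.5)/2.1-.5+150)
R,o=bedframe()
for n,c,h in(("48,0",(220,153),0),("48,7",(200,211),7),("48,7",(310,212),7),("56,7",(250,293),7),("plate",(143,163),8.5),("lip free +y",(330,350),16),("lip back",(630,380),16)): print(n,inframe(im,*f(*c),R,o,h).round(1))
for n,c,h in(("plate -y L",(69,108),15),("plate -y R",(706,111),8.5),("wall -56,7 L",(135,40),7),("wall -56,7 R",(780,48),7),("lip free -y",(797,60),16),("rim in",(168,95),4)): print(n,inframe(im,*f2(*c),R,o,h).round(1))
E
```

```text
48,0 [-53.4  46.2   0. ]
48,7 [-48.8  46.1   7. ]
48,7 [-57.3  45.9   7. ]
56,7 [-54.3  54.    7. ]
plate [-42.7  40.4   8.5]
lip free +y [-55.8  51.1  16. ]
lip back [-79.2  53.5  16. ]
plate -y L [ 86.1 -47.5  15. ]
plate -y R [-42.1 -48.1   8.5]
wall -56,7 L [ 73.8 -60.1   7. ]
wall -56,7 R [-55.3 -61.    7. ]
lip free -y [-53.4 -60.1  16. ]
rim in [ 67.8 -48.1   4. ]
```

```bash
python3 - <<'E'
from mv import *
delta(*goal(-47,3,4,ey=-1.1));delta(*goal(-62,3,4,ey=-1.1))
E
```

```text
clk 6.80 shift [ 2.6  1.4 -0.6] turn [-0.03  0.15  0.15] F [-0.2  0.1 -2.1] w 10.9
clk 6.80 shift [17.6  1.4 -1.7] turn [-0.03  0.15  0.15] F [-0.2  0.1 -2.1] w 10.9
```

arm_command(rows=[[[2, 1.4, -0.5, 0, 0, 0.1], [5, 1.4, -0.8, 0, 0, 0.1], [9, 1.4, -1.1, 0, 0, 0.1], [13, 1.4, -1.4, 0, 0, 0.1], [17.6, 1.4, -1.7, 0, 0, 0.1], [17.6, 1.4, -1.7, 0, 0, 0.1], [17.6, 1.4, -1.7, 0, 0, 0.1]]])

```text
clock: 7.38
eef_pos: [530.3, 40.7, 99.2]
tool_rot: [-3.141, 0.509, 0.215]
force: [0.5, -0.3, -1.5]
width: 11.0
```

```bash
python3 - <<'E'
from mv import *
import pickle
im=get_image("wrist"); save(im,"w7.png",(200,150,580,400),2.1); pickle.dump(im,open("w7.pkl","wb"))
delta(*goal(-62,3,4,ey=-1.1));delta(*goal(-67,3,4,ey=-1.1))
E
```

```text
clk 7.43 shift [ 0.   0.  -0.2] turn [-0.03  0.17  0.04] F [-0.3 -0.6 -2.4] w 10.7
clk 7.43 shift [ 5.   0.  -0.5] turn [-0.03  0.17  0.04] F [-0.3 -0.6 -2.4] w 10.7
```

View pics/w7.png

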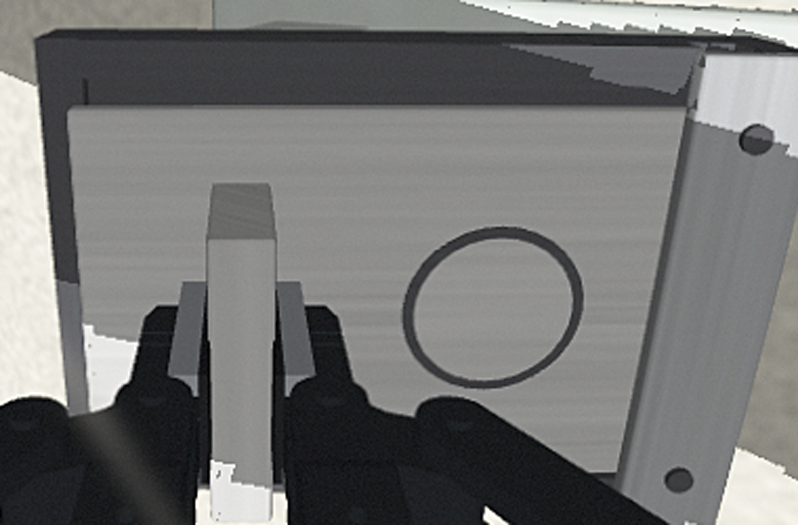

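arm_command(rows=[[[1.5, 0, -0.2, 0, 0, 0], [3, 0, -0.3, 0, 0, 0], [4, 0, -0.4, 0, 0, 0], [4, 0, -0.4, 0, 0, 0], [4, 0, -0.4, 0, 0, 0]]])

```text
clock: 7.85
eef_pos: [533.8, 41.5, 97.9]
tool_rot: [-3.141, 0.509, 0.215]
force: [-0.8, 0.7, -2.7]
width: 10.9
```

```bash
python3 - <<'E'
from mv import *
delta(*goal(-66,3,4,ey=-1.1));delta(*goal(-66,2,2,ey=-1.1));delta(*goal(-66,1.5,0,ey=-1.1))
E
```

```text
clk 7.85 shift [-0.   0.   0.1] turn [-0.04  0.15  0.04] F [-0.8  0.7 -2.7] w 10.9
clk 7.85 shift [-0.1  0.   4.4] turn [-0.04  2.15  0.04] F [-0.8  0.7 -2.7] w 10.9
clk 7.85 shift [-0.2  0.   8.2] turn [-0.04  4.15  0.04] F [-0.8  0.7 -2.7] w 10.9
```

arm_command(rows=[[[0, 0, 1.5, 0, 0.7, 0], [0, 0, 3, 0, 1.4, 0], [0, 0, 4.4, 0, 2.1, 0], [0, 0, 4.4, 0, 2.1, 0], [0, 0, 4.4, 0, 2.1, 0]]])

```text
clock: 8.27
eef_pos: [531.4, 41.0, 94.3]
tool_rot: [-3.14, 0.472, 0.214]
force: [0.0, -0.7, -1.7]
width: 11.1
```

```bash
python3 - <<'E'
from mv import *
delta(*goal(-66,2,2,ey=-1.1));delta(*goal(-66,1.5,0,ey=-1.1))
E
```

```text
clk 8.27 shift [0.2 0.  0.1] turn [-0.05  0.04  0.03] F [ 0.  -0.7 -1.7] w 11.1
clk 8.27 shift [0. 0. 4.] turn [-0.05  2.04  0.03] F [ 0.  -0.7 -1.7] w 11.1
```

arm_command(rows=[[[0, 0, 1.5, 0, 0.7, 0], [0, 0, 3, 0, 1.4, 0], [0, 0, 4, 0, 2, 0], [0, 0, 4, 0, 2, 0], [0, 0, 4, 0, 2, 0]]])

```text
clock: 8.68
eef_pos: [529.7, 40.6, 90.6]
tool_rot: [-3.141, 0.437, 0.214]
force: [0.1, -0.8, -1.1]
width: 10.7
```

```bash
python3 - <<'E'
from mv import *
delta(*goal(-66,1.5,0,ey=-1.1))
im=get_image("wrist"); save(im,"w8.png",(200,150,580,400),2.1)
E
```

```text
clk 8.68 shift [-0.1  0.1 -0.1] turn [-0.05  0.04  0.04] F [ 0.1 -0.8 -1.1] w 10.7
```

View pics/w8.png

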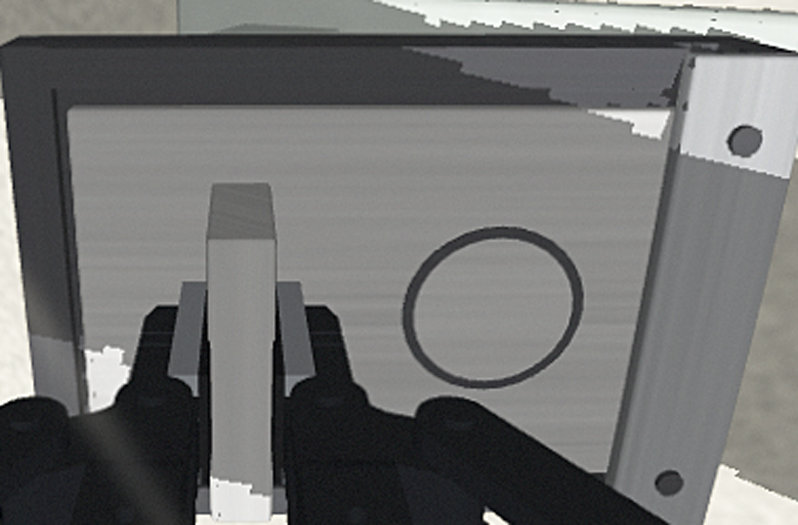

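arm_command(rows=[[[0, 0, 0.6, 0, 0, 0], [0, 0, 1.2, 0, 0, 0], [0, 0, 1.8, 0, 0, 0], [0, 0, 1.8, 0, 0, 0]]])

```text
clock: 9.07
eef_pos: [529.8, 40.7, 89.7]
tool_rot: [-3.141, 0.436, 0.215]
force: [0.6, 1.3, 5.0]
width: 11.1
```

```bash
python3 - <<'E'
from mv import *
delta(*goal(-66,0,0,ey=-1.1))
E
```

```text
clk 9.07 shift [-0.5  0.1  0.6] turn [-0.03 -0.02  0.06] F [0.6 1.3 5. ] w 11.1
```

arm_command(rows=[[[0, 0, 0, 0, 0, 0], [0, 0, 0, 0, 0, 0], [0, 0, 0, 0, 0, 0], [0, 0, 0, 0, 0, 0]]], claw=-0.2)

```text
clock: 9.4
eef_pos: [529.0, 40.4, 88.7]
tool_rot: [-3.141, 0.438, 0.214]
force: [0.1, -0.2, -0.9]
width: 34.5
```

arm_command(rows=[[[0, 0, -10, 0, 0, 0], [0, 0, -30, 0, 0, 0], [0, 0, -60, 0, 0, 0], [0, 0, -100, 0, 0, 0], [0, 0, -120, 0, 0, 0], [0, 0, -120, 0, 0, 0], [0, 0, -120, 0, 0, 0]]])

```text
clock: 9.98
eef_pos: [579.8, 51.2, 198.8]
tool_rot: [-3.141, 0.434, 0.215]
force: [-0.2, 0.3, -0.2]
width: 34.3
```

```bash
python3 - <<'E'
from mv import *
import pickle
s=sensors.read_state();print(s["eef_pos"],s["tool_rot"],s["width"],s["force"])
im=get_image("wrist"); save(im,"w9.png"); pickle.dump(im,open("w9.pkl","wb"))
im=get_image("top"); pickle.dump(im,open("t9.pkl","wb")); save(im,"t9.png",(105,192,310,300),3.8)
im=get_image("side"); save(im,"s9.png",(235,125,375,265),4.2); pickle.dump(im,open("s9.pkl","wb"))
E
```

```text
[579.84813856  51.16789711 198.79853164] [-3.14097973  0.43415883  0.21459612] 34.32557376173245 [-0.21360698  0.30462415 -0.19704812]
```

View pics/w9.png

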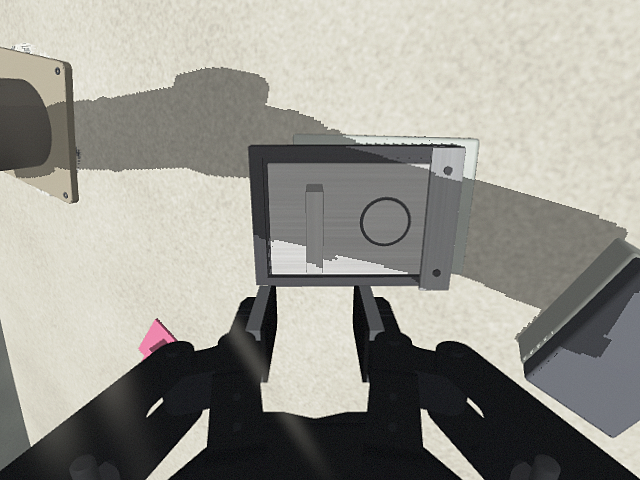

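View pics/t9.png

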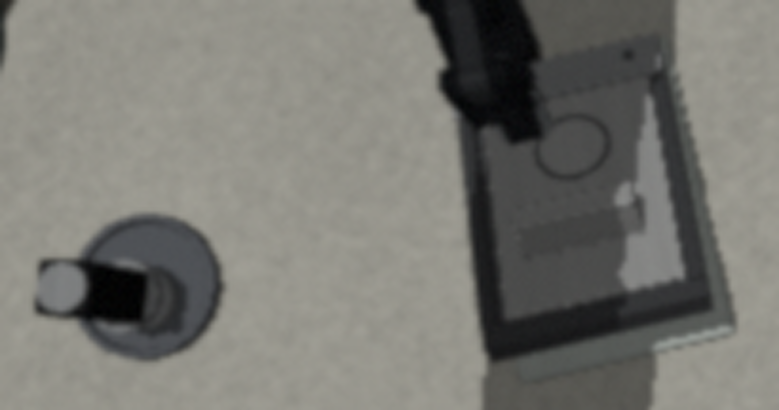

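View pics/s9.png

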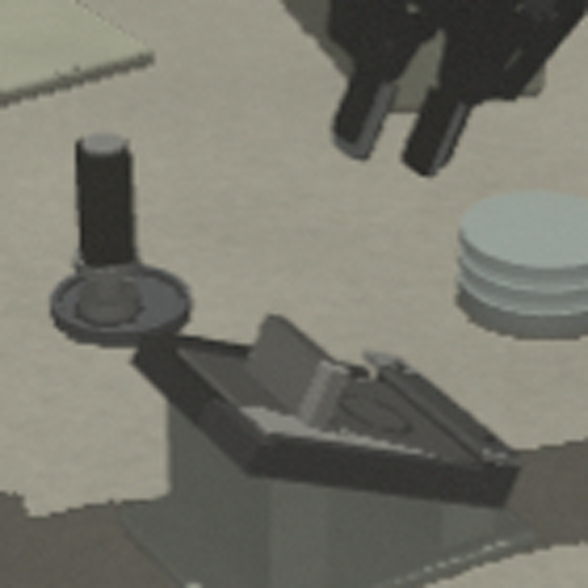

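```bash
python3 - <<'E'
from mv import *
import pickle
im=pickle.load(open("w9.pkl","rb")); save(im,"c9.png",(245,140,485,295),3.3)
t=pickle.load(open("t9.pkl","rb")); save(t,"ct9.png",(225,190,310,290),6)
s=pickle.load(open("s9.pkl","rb")); save(s,"cs9.png",(300,205,345,235),14)
st={"eef_pos":np.array([529.8,40.7,89.7]),"tool_rot":np.array([-3.141,.436,.215])}
R,o=plateframe(st); print("FK ring",R.apply([-25,0,5])+o)
s=pickle.load(open("w9.pkl","rb")); Rb,ob=bedframe()
print("wrist ring in bed",inframe(s,385,221,Rb,ob,5),"FK in bed",Rb.inv().apply(R.apply([-25,0,5])+o-ob))
E
```

```text
FK ring [577.18206581  51.66296752  63.84418474]
wrist ring in bed [-26.32057803  -1.44514202   5.        ] FK in bed [-26.57862029  -1.27876217   5.60162355]
```

View pics/c9.png

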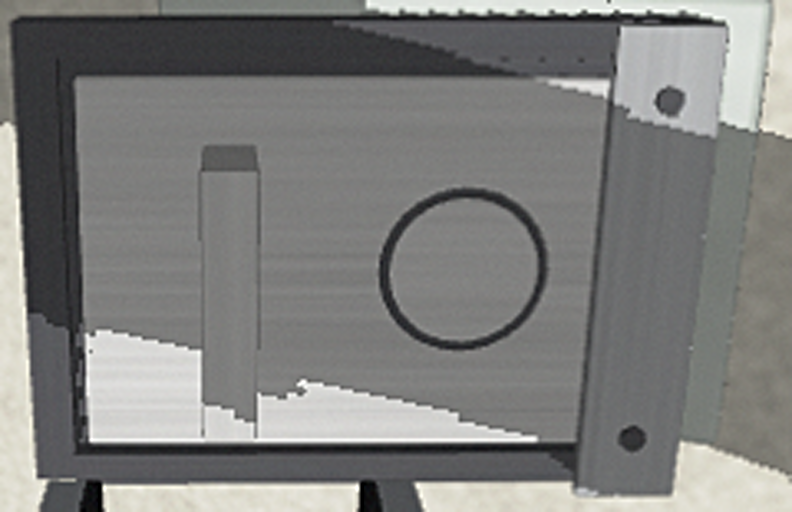

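View pics/ct9.png

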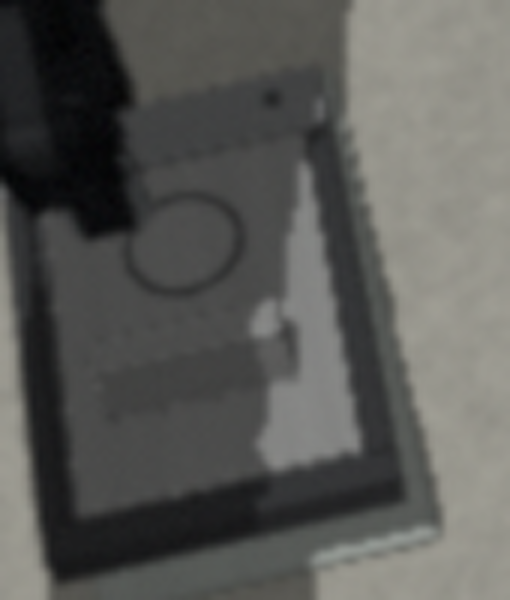

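View pics/cs9.png

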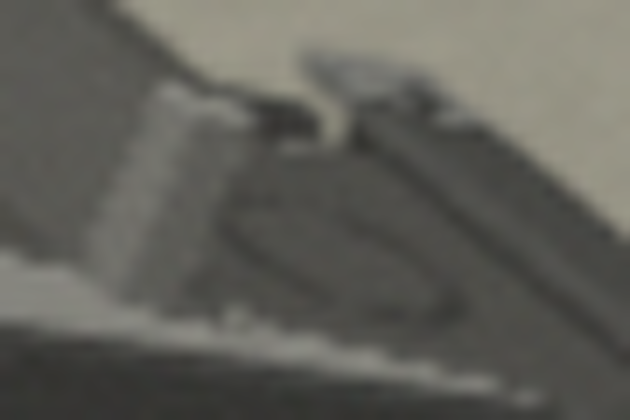

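```bash
python3 - <<'E'
from mv import *
import pickle
t=pickle.load(open("top0.pkl","rb"));s=pickle.load(open("side0.pkl","rb"))
print("stamp top",world(t,120.5,267.3,107),"rest",world(t,144.3,266.8,10))
print("side stamp top",world(s,(103/4.2+235),(58/4.2+145),107),"side rest",world(s,(121/4.2+235),(218/4.2+145),10))
w=world(t,120.5,267.3,107); delta([w[0],w[1],230],down(20))
E
```

```text
stamp top [505.35406311 292.98684891 107.        ] rest [512.68624751 289.38856721  10.        ]
side stamp top [507.80444616 291.55853362 107.        ] side rest [513.62199748 285.30386012  10.        ]
clk 10.13 shift [ -31.5 -251.7  -21.7] turn [-1.78 25.16 -7.6 ] F [ 0.  -0.1 -0.5] w 34.0
```

```bash
python3 - <<'E'
from mv import *
delta([506,293,230],down(5))
E
```

```text
clk 10.13 shift [ -31.  -251.6  -22. ] turn [ 1.52 25.17  7.15] F [ 0.  -0.1 -0.5] w 34.0
```

arm_command(rows=[[[-31, -252, -22, 1.5, 25.2, 7.2], [-31, -252, -22, 1.5, 25.2, 7.2], [-31, -252, -22, 1.5, 25.2, 7.2], [-31, -252, -22, 1.5, 25.2, 7.2], [-31, -252, -22, 1.5, 25.2, 7.2], [-31, -252, -22, 1.5, 25.2, 7.2], [-31, -252, -22, 1.5, 25.2, 7.2], [-31, -252, -22, 1.5, 25.2, 7.2], [-31, -252, -22, 1.5, 25.2, 7.2], [-31, -252, -22, 1.5, 25.2, 7.2]]], claw=0.6)

```text
clock: 10.97
eef_pos: [507.2, 290.9, 230.2]
tool_rot: [3.139, -0.002, 0.084]
force: [-0.2, -0.4, 0.1]
width: 68.3
```

```bash
python3 - <<'E'
from mv import *
import pickle
im=get_image("wrist"); save(im,"w10.png"); pickle.dump(im,open("w10.pkl","wb"))
delta([506,293,230],down(5))
E
```

```text
clk 11.02 shift [-1.3 -2.4  0.3] turn [ 0.14 -0.14 -0.23] F [ 0.4  0.2 -0.3] w 68.3
```

View pics/w10.png

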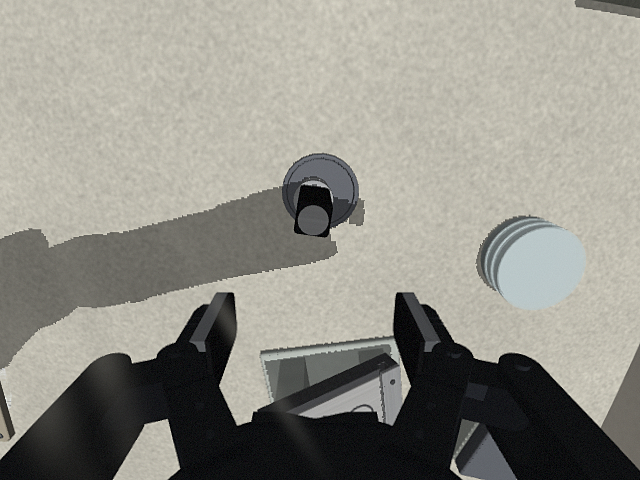

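```bash
python3 - <<'E'
from mv import *
import pickle
im=pickle.load(open("w10.pkl","rb")); save(im,"c10.png",(270,145,370,245),6)
E
```

```text
(no output)
```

View pics/c10.png

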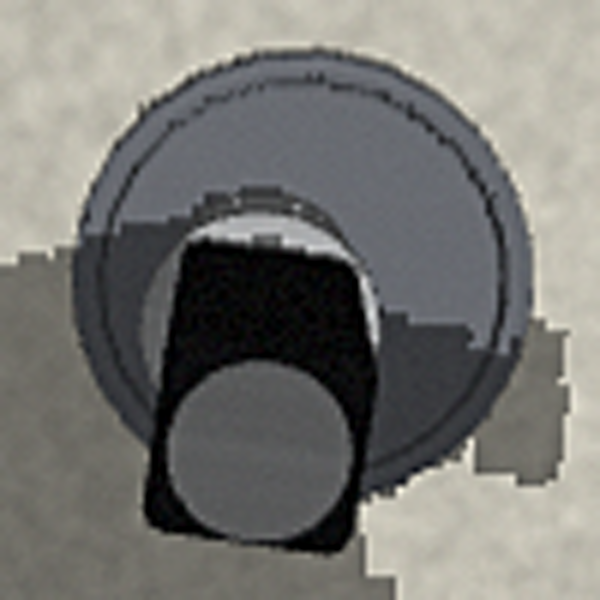

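```bash
python3 - <<'E'
from mv import *
import pickle
im=pickle.load(open("w10.pkl","rb"))
f=lambda x,y:((x+.5)/6-.5+270,(y+.5)/6-.5+145)
P={}
for n,c,h in(("cap",(260,451),107),("BL",(146,528),105),("BR",(352,553),105),("TR",(381,368),105),("TL",(168,345),105),("fl",(190,236),39),("fr",(355,258),39),("rest",(302,275),10)):
    P[n]=world(im,*f(*c),h); print(n,P[n].round(1))
for a,b in(("BL","BR"),("TL","TR"),("fl","fr"),("BR","TR"),("BL","TL")):
    d=P[b]-P[a]; print(a,b,np.degrees(np.arctan2(d[1],d[0])).round(1),np.linalg.norm(d).round(1))
E
```

```text
cap [505.7 292.7 107. ]
BL [491.6 280.3 105. ]
BR [519.1 279.1 105. ]
TR [520.3 304.5 105. ]
TL [492.8 305.3 105. ]
fl [493.4 306.8  39. ]
fr [519.6 305.5  39. ]
rest [512.6 296.   10. ]
BL BR -2.5 27.4
TL TR -1.5 27.5
fl fr -2.9 26.2
BR TR 87.1 25.5
BL TL 87.3 25.0
```

```bash
python3 - <<'E'
from mv import *
delta([506.2,292.7,130],down(-2.5))
E
```

```text
clk 11.02 shift [ -1.4  -2.3 100.3] turn [ 0.13 -0.15  7.27] F [ 0.4  0.2 -0.3] w 68.3
```

arm_command(rows=[[[-1, -1, 40, 0.1, -0.1, 7.3], [-1, -1, 80, 0.1, -0.1, 7.3], [-1, -1, 100, 0.1, -0.1, 7.3], [-1, -1, 100, 0.1, -0.1, 7.3], [-1, -1, 100, 0.1, -0.1, 7.3], [-1, -1, 100, 0.1, -0.1, 7.3]]])

```text
clock: 11.52
eef_pos: [507.9, 293.4, 132.2]
tool_rot: [-3.139, -0.004, -0.043]
force: [-0.2, 0.3, 1.0]
width: 68.3
```

```bash
python3 - <<'E'
from mv import *
im=get_image("wrist"); save(im,"w11.png",(200,150,440,350),3.3)
delta([506.2,292.7,55],down(-2.5))
E
```

```text
clk 11.57 shift [-2.1  1.5 77.6] turn [-0.17 -0.26  0.09] F [-0.7 -0.1  0.3] w 68.1
```

View pics/w11.png

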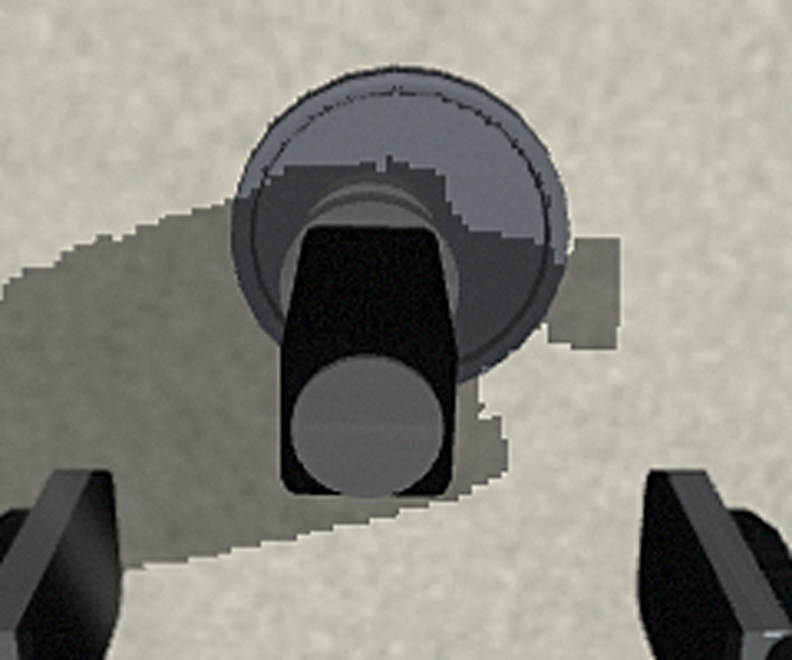

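arm_command(rows=[[[-2, 1.5, 30, -0.2, -0.3, 0], [-2, 1.5, 55, -0.2, -0.3, 0], [-2, 1.5, 77, -0.2, -0.3, 0], [-2, 1.5, 77, -0.2, -0.3, 0], [-2, 1.5, 77, -0.2, -0.3, 0], [-2, 1.5, 77, -0.2, -0.3, 0]]])

```text
clock: 12.07
eef_pos: [505.9, 293.4, 55.9]
tool_rot: [3.141, 0.001, -0.041]
force: [0.3, -0.4, 1.1]
width: 68.3
```

```bash
python3 - <<'E'
from mv import *
delta([506.2,292.7,55],down(-2.5)); print(sensors.read_state()["tool_rot"])
im=get_image("wrist"); save(im,"w12.png")
E
```

```text
clk 12.07 shift [0.4 0.7 0.9] turn [0.02 0.04 0.16] F [ 0.3 -0.4  1.1] w 68.3
[ 3.14127231e+00  6.66156677e-04 -4.08653088e-02]
```

View pics/w12.png

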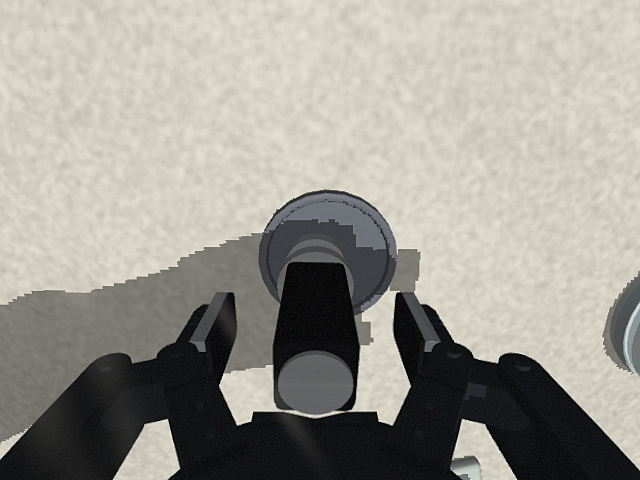

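Stamp handle is centred between the jaws (cap at (316,380)). Closing.

arm_command(rows=[[[0, 0.5, 0.5, 0, 0, 0], [0, 0.5, 0.5, 0, 0, 0], [0, 0.5, 0.5, 0, 0, 0], [0, 0.5, 0.5, 0, 0, 0], [0, 0.5, 0.5, 0, 0, 0], [0, 0.5, 0.5, 0, 0, 0], [0, 0.5, 0.5, 0, 0, 0]]], claw=-1)

```text
clock: 12.7
eef_pos: [504.7, 292.7, 53.6]
tool_rot: [3.14, 0.003, -0.041]
force: [0.7, 0.0, 2.3]
width: 27.4
```

```bash
python3 - <<'E'
from mv import *
import pickle
s=sensors.read_state(); print(s["eef_pos"],s["tool_rot"],s["force"],s["width"])
im=get_image("wrist"); save(im,"w13.png"); pickle.dump(im,open("w13.pkl","wb"))
E
```

```text
[504.69001003 292.69132115  53.58222613] [ 3.14007373e+00  2.77395457e-03 -4.05610429e-02] [0.70759219 0.03388003 2.3390112 ] 27.350425178155106
```

View pics/w13.png

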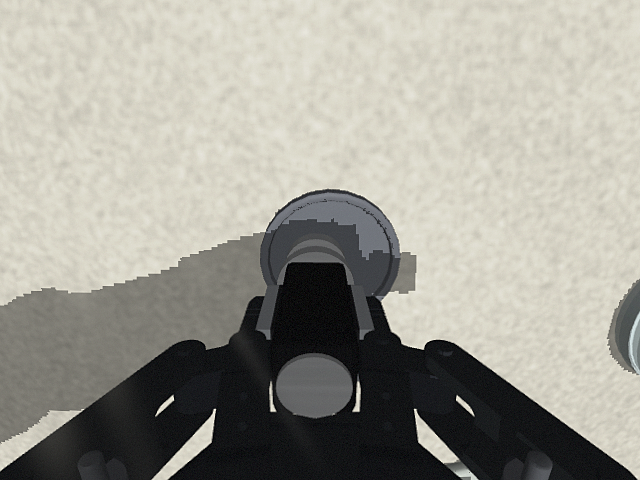

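```bash
python3 - <<'E'
from mv import *
import pickle
im=pickle.load(open("w13.pkl","rb")); s=sensors.read_state(); R=Ro.from_euler('xyz',s["tool_rot"])
print(inframe(im,314.5,386,R,s["eef_pos"],-53.4))
# stamp target
from fit import bedT
Rb,ob=bedframe(); Rt=Rb*Ro.from_matrix(np.diag([-1,1,-1.]))
print("tool rot over plate",Rt.as_euler('xyz'))
E
```

```text
[ -0.71195911   0.12646384 -53.4       ]
tool rot over plate [-3.14159265  0.43633231  0.21380283]
```

arm_command(rows=[[[0, 0, -10, 0, 0, 0], [0, 0, -30, 0, 0, 0], [0, 0, -65, 0, 0, 0], [0, 0, -100, 0, 0, 0], [0, 0, -140, 0, 0, 0], [0, 0, -150, 0, 0, 0], [0, 0, -150, 0, 0, 0], [0, 0, -150, 0, 0, 0]]])

```text
clock: 13.42
eef_pos: [503.8, 292.7, 203.0]
tool_rot: [3.14, 0.005, -0.04]
force: [-0.4, -0.5, -3.3]
width: 27.3
```

```bash
python3 - <<'E'
from mv import *
import pickle
s=sensors.read_state(); print(s["eef_pos"],s["tool_rot"],s["force"],s["width"])
im=get_image("wrist"); save(im,"w14.png",(220,200,420,440),2.5); pickle.dump(im,open("w14.pkl","wb"))
im=get_image("side"); save(im,"s14.png",(180,20,380,220),3); pickle.dump(im,open("s14.pkl","wb"))
E
```

```text
[503.82563923 292.67681764 203.04350981] [ 3.13950363  0.00495813 -0.04024162] [-0.39253564 -0.51135958 -3.33819056] 27.27921700908906
```

View pics/w14.png

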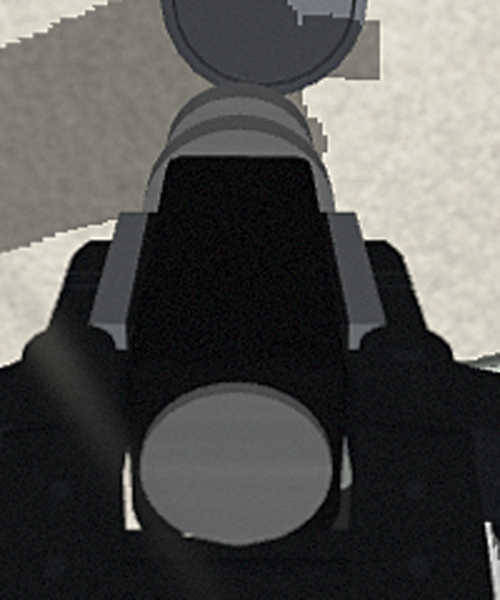

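View pics/s14.png

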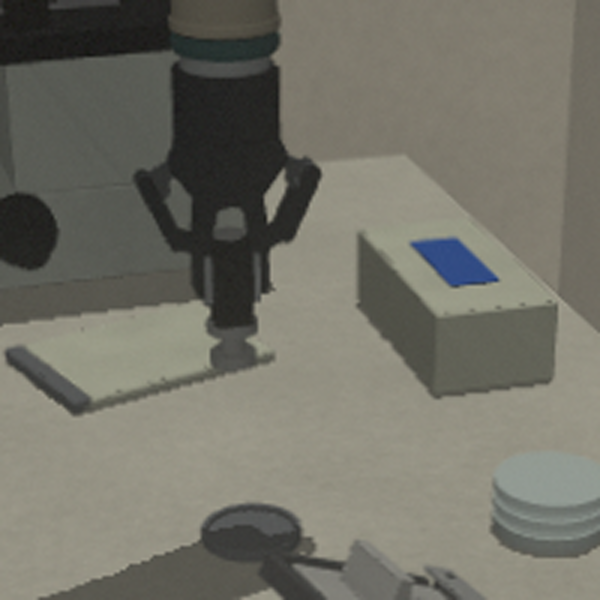

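```bash
cat >> mv.py <<'E'
RING=np.array([577.1,51.6,63.6])
FT=48.6
def sgoal(h,dx=0,dy=0,tool_off=(0,0)):
    Rb,_=bedframe(); Rt=Rb*Ro.from_matrix(np.diag([-1,1,-1.]))
    return RING+Rb.apply([dx,dy,h])-Rt.apply([tool_off[0],tool_off[1],FT]),Rt
E
python3 - <<'E'
from mv import *
import pickle
im=pickle.load(open("w14.pkl","rb")); s=sensors.read_state(); R=Ro.from_euler('xyz',s["tool_rot"])
print("collar far",inframe(im,316.2,246.6,R,s["eef_pos"],14.6), "cap",inframe(im,220+236/2.5,200+465/2.5,R,s["eef_pos"],-53.4))
print("collar L/R",inframe(im,220+147/2.5,200+205/2.5,R,s["eef_pos"],14.6),inframe(im,220+333/2.5,200+205/2.5,R,s["eef_pos"],14.6))
delta(*sgoal(100)); delta(*sgoal(40))
E
```

```text
collar far [  1.11826225 -20.72245277  14.6       ] cap [-1.58530985e-03  1.33160751e+00 -5.34000000e+01]
collar L/R [-17.3210323   -2.07337873  14.6       ] [19.45422897 -2.01150332 14.6       ]
clk 13.52 shift [144.6 221.7   2.8] turn [ -3.   -24.39 -14.36] F [ 0.3 -1.1 -3.2] w 27.5
clk 13.52 shift [120.5 227.8  57.4] turn [ -3.   -24.39 -14.36] F [ 0.3 -1.1 -3.2] w 27.5
```

arm_command(rows=[[[145, 222, 3, -3, -24.4, -14.4], [145, 222, 3, -3, -24.4, -14.4], [145, 222, 3, -3, -24.4, -14.4], [145, 222, 3, -3, -24.4, -14.4], [145, 222, 3, -3, -24.4, -14.4], [145, 222, 3, -3, -24.4, -14.4], [145, 222, 3, -3, -24.4, -14.4], [145, 222, 3, -3, -24.4, -14.4], [145, 222, 3, -3, -24.4, -14.4], [145, 222, 3, -3, -24.4, -14.4], [145, 222, 3, -3, -24.4, -14.4]]])

```text
clock: 14.43
eef_pos: [639.8, 67.2, 199.3]
tool_rot: [-3.138, 0.433, 0.218]
force: [-0.6, 0.3, -2.4]
width: 27.6
```

```bash
python3 - <<'E'
from mv import *
delta(*sgoal(100)); delta(*sgoal(25))
E
```

```text
clk 14.43 shift [-1.2  1.9  1.7] turn [-0.11 -0.16  0.22] F [-0.6  0.3 -2.4] w 27.6
clk 14.43 shift [-1.4  2.1 76.7] turn [-0.11 -0.16  0.22] F [-0.6  0.3 -2.4] w 27.6
```

arm_command(rows=[[[-1, 1.5, 30, -0.1, -0.2, 0.2], [-1, 1.5, 60, -0.1, -0.2, 0.2], [-1, 1.5, 76, -0.1, -0.2, 0.2], [-1, 1.5, 76, -0.1, -0.2, 0.2], [-1, 1.5, 76, -0.1, -0.2, 0.2], [-1, 1.5, 76, -0.1, -0.2, 0.2], [-1, 1.5, 76, -0.1, -0.2, 0.2]]])

```text
clock: 15.02
eef_pos: [610.5, 57.3, 133.1]
tool_rot: [3.139, 0.432, 0.212]
force: [-1.1, 0.1, -1.9]
width: 27.0
```

```bash
python3 - <<'E'
from mv import *
import pickle
im=get_image("wrist"); save(im,"w15.png",(200,130,520,370),2.5); pickle.dump(im,open("w15.pkl","wb"))
im=get_image("side"); save(im,"s15.png",(275,140,375,240),6);pickle.dump(im,open("s15.pkl","wb"))
delta(*sgoal(25)); delta(*sgoal(6))
E
```

```text
clk 15.12 shift [-1.1 -1.8  3.2] turn [ 0.07 -0.21 -0.13] F [ 0.5 -0.4 -2.6] w 27.3
clk 15.12 shift [-1.1 -1.8 22.2] turn [ 0.07 -0.21 -0.13] F [ 0.5 -0.4 -2.6] w 27.3
```

View pics/w15.png

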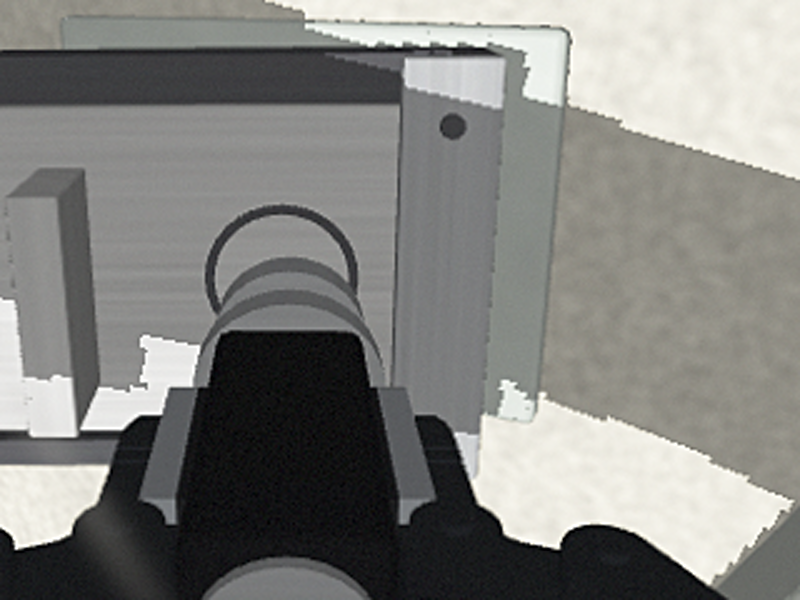

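View pics/s15.png

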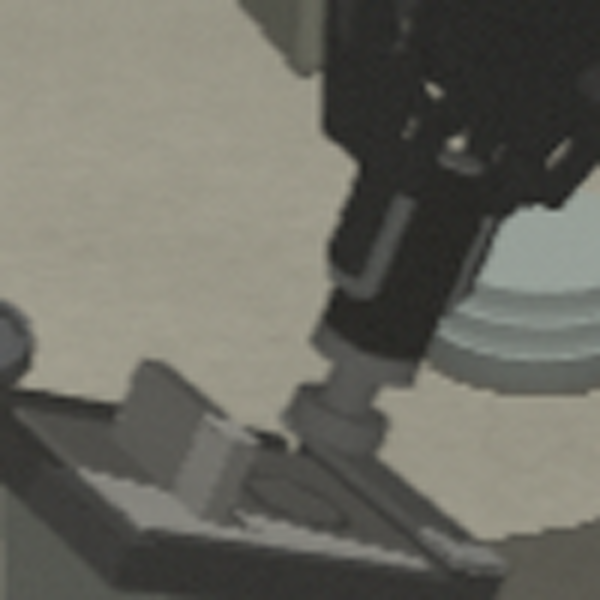

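arm_command(rows=[[[-1, -1.5, 7, 0.1, -0.2, -0.1], [-1, -1.5, 14, 0.1, -0.2, -0.1], [-1, -1.5, 19, 0.1, -0.2, -0.1], [-1, -1.5, 19, 0.1, -0.2, -0.1], [-1, -1.5, 19, 0.1, -0.2, -0.1], [-1, -1.5, 19, 0.1, -0.2, -0.1]]])

```text
clock: 15.62
eef_pos: [600.0, 56.2, 114.8]
tool_rot: [-3.141, 0.439, 0.213]
force: [-0.0, -0.2, -3.6]
width: 26.9
```

```bash
python3 - <<'E'
from mv import *
import pickle
im=get_image("wrist"); save(im,"w16.png",(240,150,440,300),4); pickle.dump(im,open("w16.pkl","wb"))
im=get_image("side"); save(im,"s16.png",(300,180,360,240),10);pickle.dump(im,open("s16.pkl","wb"))
delta(*sgoal(6)); s=sensors.read_state(); print(s["tool_rot"])
E
```

```text
clk 15.72 shift [ 0.3 -0.4  2. ] turn [-0.04  0.12 -0.06] F [-0.   0.2 -2.8] w 27.4
[-3.14127856  0.43837866  0.21271662]
```

View pics/w16.png

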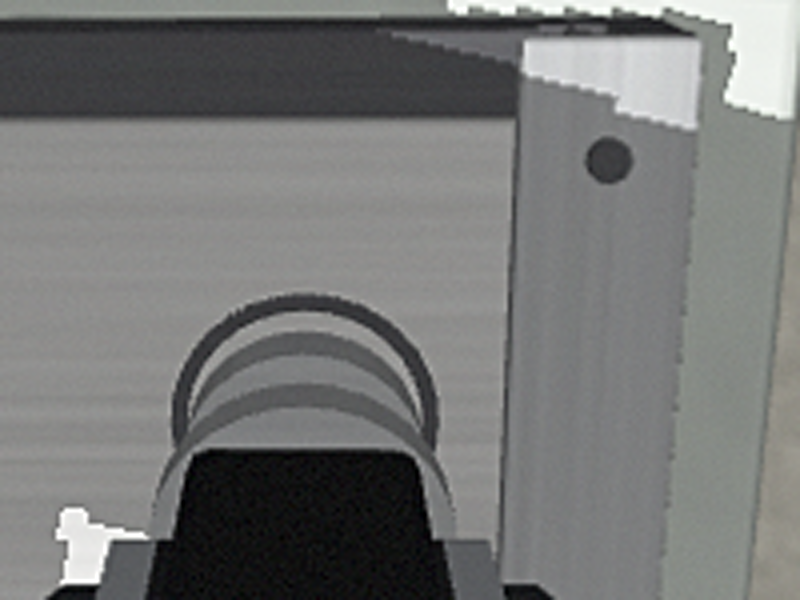

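View pics/s16.png

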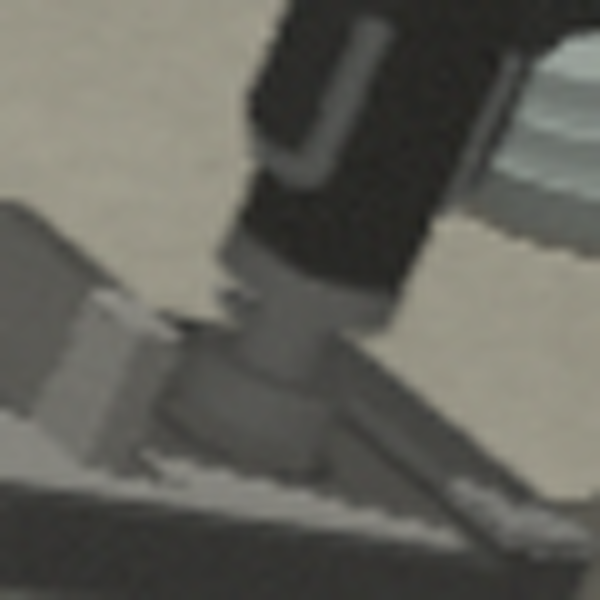

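```bash
python3 - <<'E'
from mv import *
import pickle
im=pickle.load(open("w16.pkl","rb"))
f=lambda x,y:((x+.5)/4-.5+240,(y+.5)/4-.5+150)
R,o=bedframe()
a=inframe(im,*f(306,293),R,o,5.3); b=inframe(im,*f(306,332),R,o,5.3+8)
print("ring far outer",a,"foot far",b, "ring L/R",inframe(im,*f(172,410),R,o,5.3),inframe(im,*f(440,410),R,o,5.3))
w9=pickle.load(open("w9.pkl","rb"))
print("w9 ring far",inframe(w9,245+467/3.3,140+187/3.3,R,o,5.3),"near",inframe(w9,245+460/3.3,140+351/3.3,R,o,5.3))
E
```

```text
ring far outer [-26.07158921 -21.10326165   5.3       ] foot far [-26.04895412 -17.78285978  13.3       ] ring L/R [-6.03796298 -2.82212962  5.3       ] [-46.13859056  -2.8193332    5.3       ]
w9 ring far [-26.22242289 -20.90045447   5.3       ] near [-27.10603602  19.57518071   5.3       ]
```

arm_command(rows=[[[0.2, -0.3, 3, 0, 0.1, 0], [0.2, -0.3, 6, 0, 0.1, 0], [0.2, -0.3, 8, 0, 0.1, 0], [0.2, -0.3, 9, 0, 0.1, 0], [0.2, -0.3, 10, 0, 0.1, 0], [0.2, -0.3, 10, 0, 0.1, 0]]])

```text
clock: 16.22
eef_pos: [596.2, 55.8, 106.2]
tool_rot: [-3.141, 0.436, 0.213]
force: [1.3, 1.9, 3.3]
width: 27.5
```

```bash
cat >> mv.py <<'E'
def ax():
    s=sensors.read_state(); R=Ro.from_euler('xyz',s["tool_rot"]); print("tool force",R.inv().apply(s["force"]).round(2), "foot face h",(bedframe()[0].inv().apply(s["eef_pos"]+R.apply([0,0,FT])-RING)).round(2))
E
python3 - <<'E'
from mv import *
ax(); delta(*sgoal(0))
E
```

```text
tool force [ 0.14 -1.58 -3.73] foot face h [ 0.25 -0.11 -1.75]
clk 16.22 shift [ 0.2  0.1 -1.7] turn [-0.05  0.01 -0.05] F [1.3 1.9 3.3] w 27.5
```

arm_command(rows=[[[0, 0, 1, 0, 0, 0], [0, 0, 2, 0, 0, 0], [0, 0, 3, 0, 0, 0], [0, 0, 4, 0, 0, 0], [0, 0, 4, 0, 0, 0]]])

```text
clock: 16.63
eef_pos: [594.5, 55.5, 102.2]
tool_rot: [-3.141, 0.437, 0.213]
force: [1.8, 0.9, 4.9]
width: 27.2
```

```bash
python3 - <<'E'
from mv import *
import pickle
ax(); 
im=get_image("wrist"); save(im,"w17.png",(240,150,440,300),4); pickle.dump(im,open("w17.pkl","wb"))
im=get_image("side"); save(im,"s17.png",(300,180,360,240),10)
ax()
E
```

```text
tool force [-0.3  -0.54 -5.22] foot face h [ 0.2  -0.15 -6.07]
tool force [-0.79 -0.53 -5.98] foot face h [ 0.19 -0.14 -5.94]
```

View pics/w17.png

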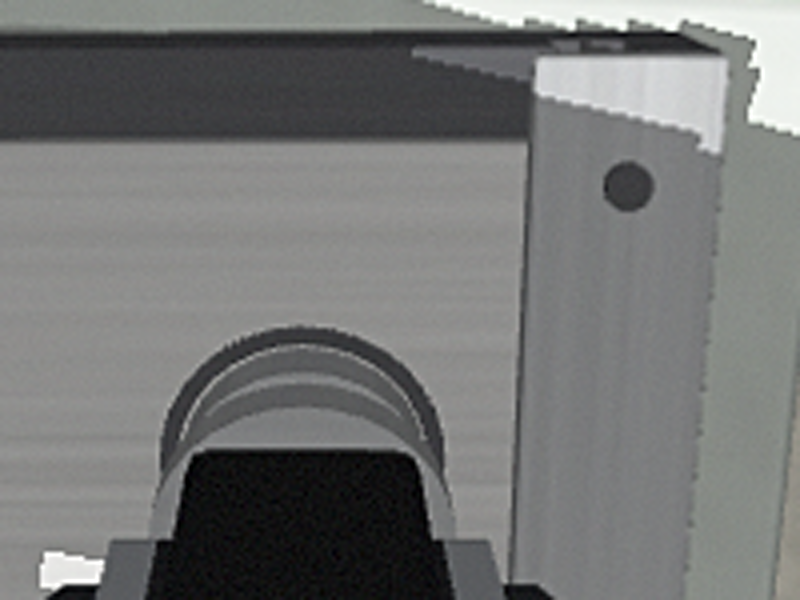

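View pics/s17.png

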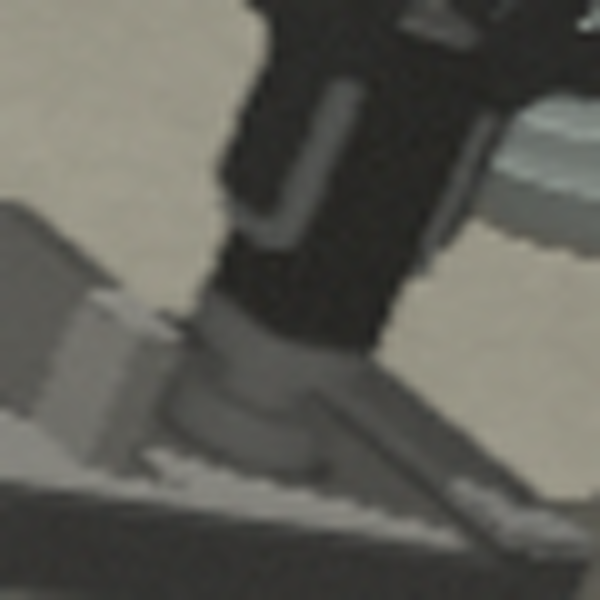

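arm_command(rows=[[[0, 0, 1, 0, 0, 0], [0, 0, 2, 0, 0, 0], [0, 0, 2.5, 0, 0, 0], [0, 0, 2.5, 0, 0, 0], [0, 0, 2.5, 0, 0, 0], [0, 0, 2.5, 0, 0, 0], [0, 0, 2.5, 0, 0, 0], [0, 0, 2.5, 0, 0, 0]]])

```text
clock: 17.4
eef_pos: [593.7, 55.3, 100.4]
tool_rot: [-3.141, 0.436, 0.213]
force: [1.9, 2.3, 5.8]
width: 27.2
```

```bash
python3 - <<'E'
from mv import *
import pickle
ax(); 
im=get_image("wrist"); save(im,"w18.png",(240,150,440,300),4); pickle.dump(im,open("w18.pkl","wb"))
ax()
E
```

```text
tool force [-0.33 -1.87 -6.27] foot face h [ 0.15 -0.14 -8.12]
tool force [-0.   -0.33 -8.  ] foot face h [ 0.19 -0.18 -8.11]
```

View pics/w18.png

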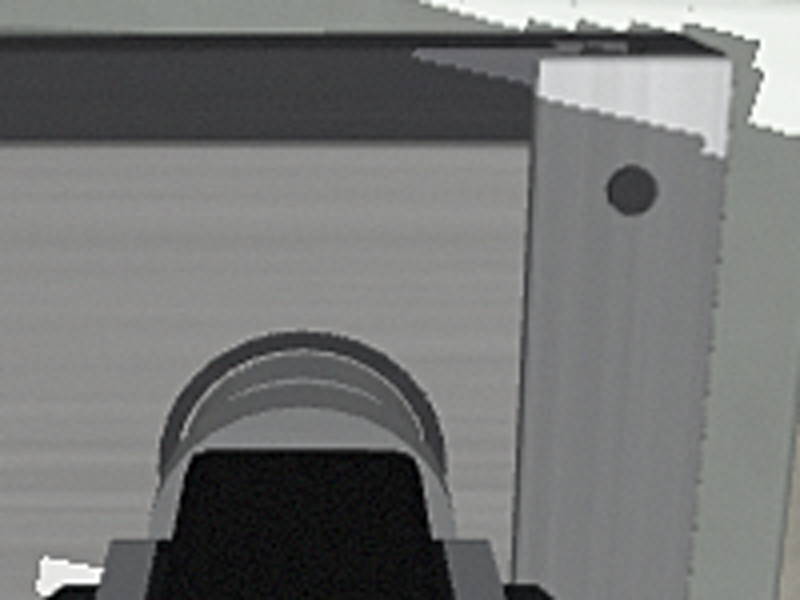

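arm_command(rows=[[[0, 0, -3, 0, 0, 0], [0, 0, -6, 0, 0, 0], [0, 0, -9, 0, 0, 0], [0, 0, -13, 0, 0, 0], [0, 0, -20, 0, 0, 0], [0, 0, -40, 0, 0, 0], [0, 0, -70, 0, 0, 0], [0, 0, -100, 0, 0, 0], [0, 0, -110, 0, 0, 0], [0, 0, -110, 0, 0, 0], [0, 0, -110, 0, 0, 0]]])

```text
clock: 18.37
eef_pos: [638.4, 64.6, 198.9]
tool_rot: [-3.141, 0.438, 0.212]
force: [-0.6, -0.0, -3.0]
width: 27.4
```

```bash
python3 - <<'E'
from mv import *
import pickle
im=get_image("wrist"); save(im,"w19.png"); pickle.dump(im,open("w19.pkl","wb"))
ax(); delta([504.7,292.7,160],down(-2.3)); delta([504.7,292.7,54],down(-2.3))
print(sensors.read_state()["eef_pos"])
E
```

```text
tool force [ 1.5  -0.22  3.57] foot face h [9.700e-01 2.000e-02 9.945e+01]
clk 18.42 shift [ -57.8 -250.9   69.6] turn [ 3.14 25.09 14.22] F [-0.2  0.2 -3.9] w 27.3
clk 18.42 shift [ -12.6 -250.8  165.4] turn [ 3.14 25.09 14.22] F [-0.2  0.2 -3.9] w 27.3
[637.56797471  64.63917696 198.11144742]
```

View pics/w19.png

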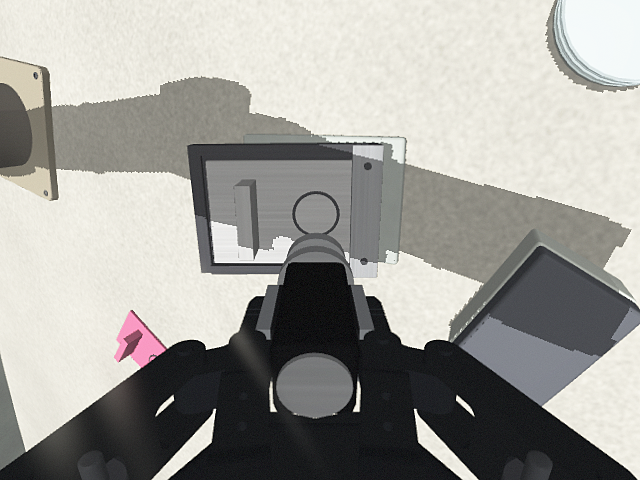

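```bash
python3 - <<'E'
from mv import *
delta([509,292,200],down(-2.3))
E
```

```text
clk 18.42 shift [ -71.1 -249.3   31.6] turn [ 3.14 25.09 14.22] F [-0.2  0.2 -3.9] w 27.3
```

arm_command(rows=[[[-71, -249, 31, 3.1, 25.1, 14.2], [-71, -249, 31, 3.1, 25.1, 14.2], [-71, -249, 31, 3.1, 25.1, 14.2], [-71, -249, 31, 3.1, 25.1, 14.2], [-71, -249, 31, 3.1, 25.1, 14.2], [-71, -249, 31, 3.1, 25.1, 14.2], [-71, -249, 31, 3.1, 25.1, 14.2], [-71, -249, 31, 3.1, 25.1, 14.2], [-71, -249, 31, 3.1, 25.1, 14.2], [-71, -249, 31, 3.1, 25.1, 14.2], [-71, -249, 31, 3.1, 25.1, 14.2]]])

```text
clock: 19.33
eef_pos: [511.1, 289.6, 201.0]
tool_rot: [3.14, -0.003, -0.042]
force: [0.7, -0.4, -2.5]
width: 27.4
```

```bash
python3 - <<'E'
from mv import *
delta([509,292,100],down(-2.3))
E
```

```text
clk 19.33 shift [ -2.5  -2.5 101. ] turn [ 0.12 -0.15 -0.12] F [ 0.7 -0.4 -2.5] w 27.4
```

arm_command(rows=[[[-1.5, -1, 35, 0.1, -0.1, -0.1], [-1.5, -1, 70, 0.1, -0.1, -0.1], [-1.5, -1, 101, 0.1, -0.1, -0.1], [-1.5, -1, 101, 0.1, -0.1, -0.1], [-1.5, -1, 101, 0.1, -0.1, -0.1], [-1.5, -1, 101, 0.1, -0.1, -0.1]]])

```text
clock: 19.83
eef_pos: [511.1, 292.3, 101.9]
tool_rot: [-3.139, -0.004, -0.039]
force: [0.3, -0.4, -2.3]
width: 27.2
```

```bash
python3 - <<'E'
from mv import *
delta([509,292,57],down(-2.3))
im=get_image("wrist"); save(im,"w20.png")
im=get_image("side"); save(im,"s20.png",(220,120,300,220),6)
E
```

```text
clk 19.83 shift [-2.3  0.5 44.9] turn [-0.12 -0.21  0.06] F [ 0.3 -0.4 -2.3] w 27.2
```

View pics/w20.png

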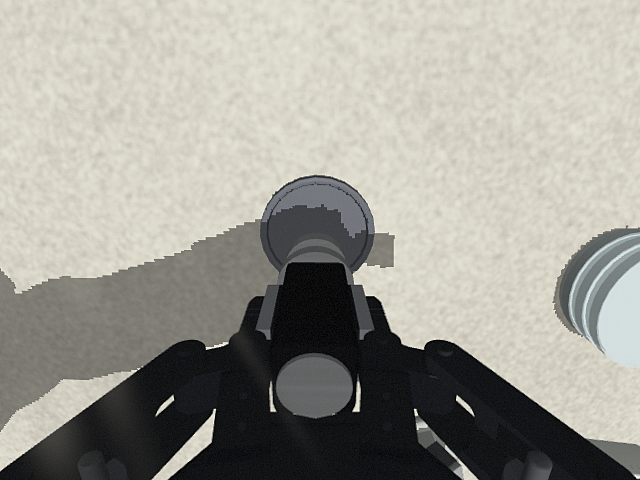

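View pics/s20.png

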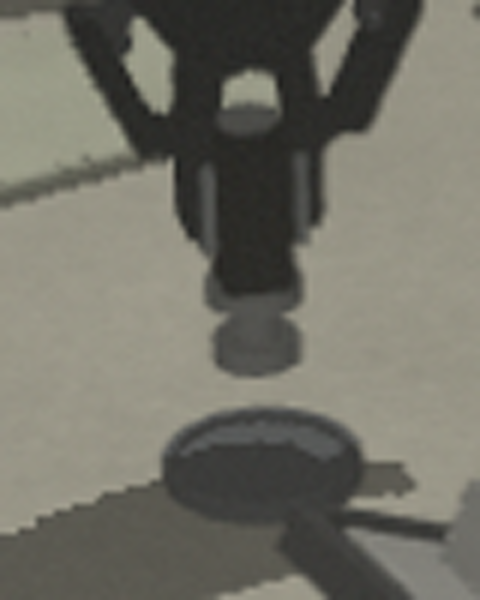

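arm_command(rows=[[[0, 0.5, 20, -0.1, -0.2, 0], [0, 0.5, 38, -0.1, -0.2, 0], [0, 0.5, 44, -0.1, -0.2, 0], [0, 0.5, 45, -0.1, -0.2, 0], [0, 0.5, 45, -0.1, -0.2, 0], [0, 0.5, 45, -0.1, -0.2, 0], [0, 0.5, 45, -0.1, -0.2, 0]]])

```text
clock: 20.52
eef_pos: [510.3, 293.0, 56.8]
tool_rot: [-3.141, 0.0, -0.037]
force: [-0.4, 1.0, -3.2]
width: 27.4
```

```bash
python3 - <<'E'
from mv import *
ax();delta([509,292,54],down(-2.3)); print(sensors.read_state()["tool_rot"])
E
```

```text
tool force [-0.43 -0.98  3.23] foot face h [ -10.63 -250.09  -56.17]
clk 20.52 shift [-1.2  1.   2.8] turn [-0.06  0.01  0.17] F [-0.4  1.  -3.2] w 27.4
[-3.14056637e+00  2.13208070e-04 -3.72586203e-02]
```

Still hanging (no contact). Lower in small steps.

arm_command(rows=[[[0, 0, 1, 0, 0, 0], [0, 0, 2, 0, 0, 0], [0, 0, 2.8, 0, 0, 0], [0, 0, 2.8, 0, 0, 0], [0, 0, 2.8, 0, 0, 0]]])

```text
clock: 20.93
eef_pos: [509.8, 292.9, 53.2]
tool_rot: [-3.141, 0.001, -0.037]
force: [-0.3, 0.8, 1.5]
width: 27.7
```

```bash
python3 - <<'E'
from mv import *
ax();delta([509,292,54],down(-2.3))
E
```

```text
tool force [-0.29 -0.8  -1.53] foot face h [ -11.69 -250.11  -59.6 ]
clk 20.93 shift [-0.8  0.9 -0.8] turn [-0.04  0.07  0.17] F [-0.3  0.8  1.5] w 27.7
```

arm_command(rows=[[[0, 0, -0.5, 0, 0, 0], [0, 0, -0.5, 0, 0, 0], [0, 0, -0.5, 0, 0, 0]]])

```text
clock: 21.18
eef_pos: [509.8, 292.8, 53.5]
tool_rot: [-3.141, 0.001, -0.037]
force: [0.8, 0.8, 2.0]
width: 27.5
```

arm_command(rows=[[[0, 0, 0, 0, 0, 0], [0, 0, 0, 0, 0, 0], [0, 0, 0, 0, 0, 0], [0, 0, 0, 0, 0, 0], [0, 0, 0, 0, 0, 0], [0, 0, 0, 0, 0, 0]]], claw=0.6)

```text
clock: 21.68
eef_pos: [509.2, 292.5, 53.1]
tool_rot: [3.141, 0.002, -0.037]
force: [-0.3, 0.9, 0.2]
width: 68.1
```

arm_command(rows=[[[0, 0, -15, 0, 0, 0], [0, 0, -45, 0, 0, 0], [0, 0, -80, 0, 0, 0], [0, 0, -120, 0, 0, 0], [0, 0, -150, 0, 0, 0], [0, 0, -170, 0, 0, 0], [0, 0, -170, 0, 0, 0], [0, 0, -170, 0, 0, 0]]])

```text
clock: 22.35
eef_pos: [510.2, 292.9, 224.4]
tool_rot: [-3.14, 0.0, -0.037]
force: [0.2, -0.1, 0.1]
width: 68.4
```

```bash
python3 - <<'E'
from mv import *
import pickle
s=sensors.read_state();print(s["eef_pos"],s["clock"],s["force"])
im=get_image("wrist"); save(im,"w21.png")
im=get_image("top"); save(im,"t21.png"); pickle.dump(im,open("t21.pkl","wb"))
im=get_image("side"); save(im,"s21.png"); save(im,"cs21.png",(235,125,375,265),4.2)
E
```

```text
[510.15071099 292.89949269 224.35349413] 22.35 [ 0.16955344 -0.06418653  0.13664198]
```

View pics/w21.png

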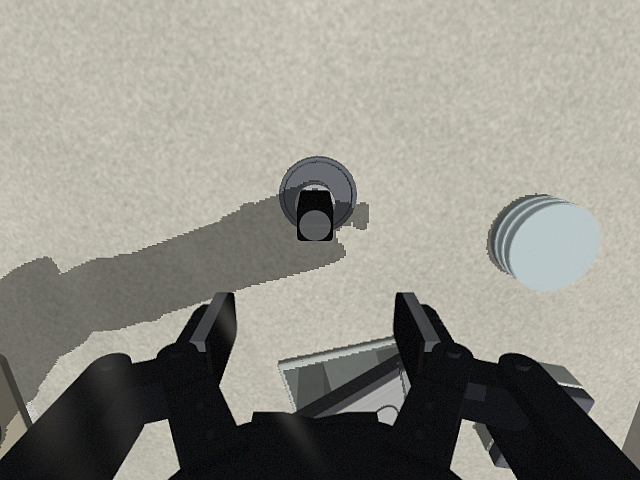

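View pics/t21.png

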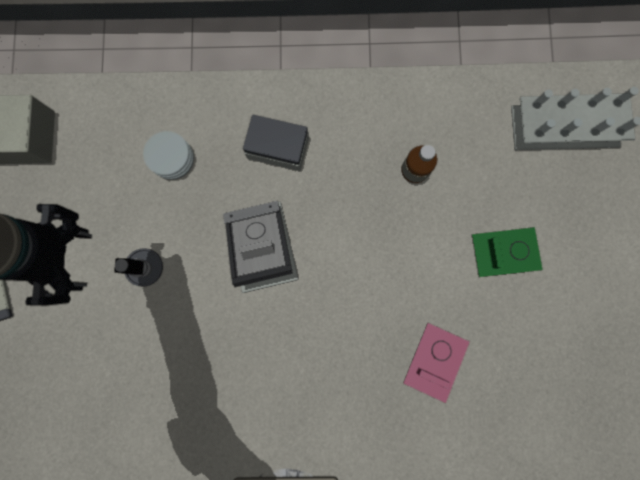

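View pics/s21.png

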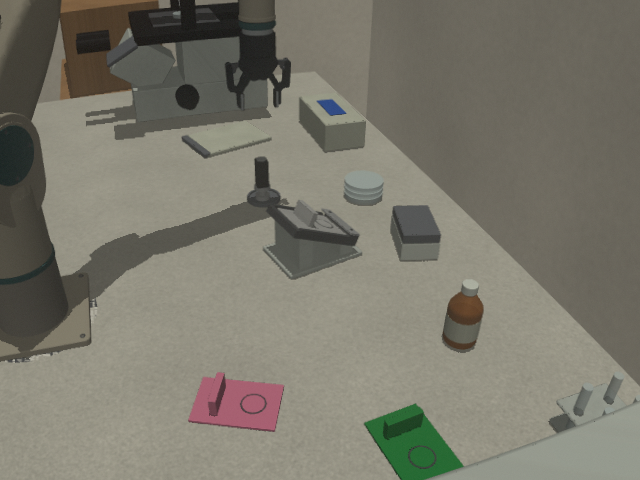

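View pics/cs21.png

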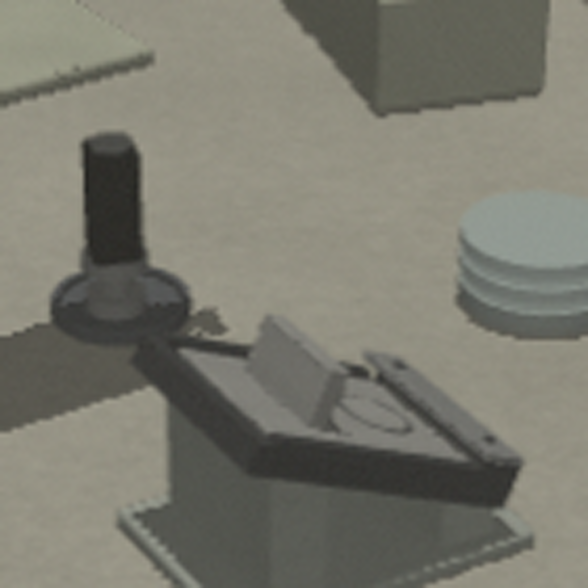

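The stamp stands upright in its rest (side view, about (262,180)). The plate lies flat under the lip (top view, about (258,243)), and the bystanders haven't moved. Handing in.

```bash
python3 - <<'E'
from cell import order
print(order.finish_job())
E
```

```text
the job is handed in; nothing more can be done
None
```

The job is done and handed in; the clock read about 22.5 s at the end, against the 64 s limit.

- **Plate:** I seated the grey aluminium plate in the pocket, with its plain edge under the lip, and let go. The last side and top pictures show it flat between the walls. I placed its centre about 1.4 mm down the slope from the pocket origin, and it looked unmoved after the press.
- **Stamp press:** The wrist camera showed the foot centred on the ring to about 1 mm, and the tool was square to the plate within about 0.1°. At the end of the press, arm position gave about 8 mm of foot travel. Contact force of 9 to 10 N suggested nearer 10 mm. They differ by about 2 mm, but both are above the 6 mm needed. I held it for about half a second and lifted straight off.
- **Stamp return:** It stands upright near the middle of its rest, with the gripper open and clear of it. It is about 5 mm from where it first stood.
- **Other things:** The bystanders and the green and pink plates appear unmoved.

The cameras disagreed by about 2 mm on where the stand was, so I corrected with wrist views on the way in. The tool forces I read stayed below about 10 N.

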